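Tip the corner blocks into the parts box

ROBOT

A 6-joint arm with a two-finger parallel gripper is mounted at the origin on the work surface. World frame = base frame: x ahead of the robot, y to its left, z up, the work surface at z = 0. Lengths are in m, angles in rad, forces in N, time in s.
With the tool pointing down it reaches from about 0.275 to 0.975 m from the base axis. Payload 8.4 kg.
Tool frame: the origin (TCP) lies at the very end of the fingers, on their centre line; the grasp point (between the pads) lies 19 mm behind it; z points along the fingers, y is the direction in which the jaws open and shut (so a half turn about z gives the same grasp; the last joint's range is limited). The gripper opens to 92 mm and grips with 3 to 60 N. Pads are 20 mm wide; open, the fingers measure 128 mm over their backs; the gripper's body (75 mm by 189 mm) begins 69 mm behind the grasp point.
Start: joints at [1.272, 0.353, 1.633, -0, 1.155, -0.002], TCP at [0.183, 0.598, 0.215] pointing down, gripper open.
Joint ranges: [-2.63, 2.63], [-0.92, 2.1], [0.06, 2.66], [-1.3, 4.44], [0, 2.69], [-3.02, 3.02]. Speed limits (rad/s): [2.22, 2.22, 2.79, 3.14, 3.14, 3.14].

INTERFACE

Orientations are given as a 3x3 rotation matrix whose columns are the frame's x, y, z axes.
In Python, from rig import ctrl, optics, job_done gives the robot as it stands.
- The arm moves only by the tool step_arm, never from a script. Its argument "rows" is a list of rows, each a list of 3 entries, a list of its own where there are three numbers: the shift along the world's x, y, z in units of 0.25 m (1.0 is 0.25 m), then the turn, a rotation vector about the world's x, y, z in units of 4 degrees (1.0 is 4 degrees), then the opening, from -1 (shut) to 1 (fully open), so that 0 is half open. In form: [[[tx, ty, tz], [ax, ay, az], claw], ...]. A call has 1 to 20 rows; each row shifts and turns the commanded pose from where the row before left it; what a row does not reach is not made up. A row lasts 1/10 s, in which the tool goes at most 50 mm and 8.59 degrees, less where a joint would pass 70% of its speed; a pose out of reach is approached as far as the arm can. A call with a number of a shift or a turn outside -1 to 1 is refused whole. A call with a gripper value outside its range is refused whole. The fingers move at their own pace and stop on an object; "grip_force" is the grip in N (left out, the last holds). Time passes only in rows, so rows that do not move let the fingers close. It gives the time, the measured TCP pose, the force and the opening at its end, in the units of the state.
- ctrl.state(): the state, without advancing time (a new reading comes with each control period).
- optics.get_image(name): name is "side" or "top"; returns (picture, depth): 384x512x3 uint8, red, green, blue; 384x512 float32, m along the optical axis (not along the pixel's ray), 0 where there is no reading.
- optics.calibration(name): a dict with "fx", "fy", "cx", "cy" (pixels), "rvec" (rotation vector, rad) and "tvec" (3), from world to camera coordinates, as OpenCV has them. Camera axes: x right, y down, z forward; pixel columns grow to the right and rows downward; lengths in m; the calibration is good to about 2 mm. A picture is of the moment at which its call begins. calibration takes no time and is no camera call.
- job_done(): hands the job in, once; it reports no verdict.
The state is a dict: "t": time; "q": joint angles; "joint_vel": joint speeds; "joint_efforts": joint torques, N m; "eef_pos": TCP position; "orientation": TCP orientation; "ft_force": force on the tool from outside, world axes, zero at the start; "ft_torque": the same for the moment, N m; "opening": opening from 0.0 (shut) to 1.0 (fully open).
Only numpy, scipy, OpenCV 4.12 (cv2) and the standard library are available. Lean on these libraries where they do the work, as an engineer would, in place of code of your own. Each camera call takes 0.05 s, during which the arm holds its last target.

TASK

Pick up the small metal tray by its wooden handle and, with all four corner blocks still on it, bring its open lip to rest gently on the rim of the wooden box; then tip it there, lip kept at the rim, until every block has slid into the box. Do not shove the box along the bench or disturb the glue bottle, plane or hammer. Finally set the empty tray down flat on the bench beside the box and let go.

Things in the scene. Friction and masses are not known exactly. Their poses are not given: they have to be found in the camera images.
- tray: Loose dustpan-like aluminium tray, about 0.16 kg: floor 110 (x) x 100 (y) x 4 mm, side walls 22 mm high, 4 mm thick, rear wall 26 mm high at x = -53 mm; the front (+x) end is open, no wall. A dark wooden handle rises from the rear wall, leaning back (to -x) 15 degrees from upright. Origin: centre of the underside, x to the open end, z up
- tray_grip (a point): point inside the tray's handle, on its centre line (tray frame x = -67, y = 0, z = 74 mm); axes as the tray's. The handle is straight, 20 mm wide (along y), 22 mm thick, 90 mm long: lower end centred at tray x = -51, z = 16 mm, top end at x = -74, z = 103 mm
- tray_lip (a point): middle of the tray's open front edge (tray frame x = 55, y = 0, z = 2 mm); axes as the tray's
- block0: Loose pale wooden corner block 34 x 24 x 22 mm (x, y, z), about 16 g, at first lying on the tray's floor. Origin: centre of its underside as built
- block1: Loose pale wooden corner block 34 x 24 x 22 mm (x, y, z), about 16 g, at first lying on the tray's floor. Origin: centre of its underside as built
- block2: Loose pale wooden corner block 34 x 24 x 22 mm (x, y, z), about 16 g, at first lying on the tray's floor. Origin: centre of its underside as built
- block3: Loose pale wooden corner block 34 x 24 x 22 mm (x, y, z), about 16 g, at first lying on the tray's floor. Origin: centre of its underside as built
- box: Loose open-topped plywood parts box, empty at first, 150 (x) x 150 (y) x 75 mm high outside, walls and floor 8 mm thick, about 0.95 kg: rim 75 mm above the bench. Origin: centre of the underside, z up
- glue: bystander: white glue bottle, 52 mm across and 130 mm high. Origin: centre of the underside
- plane: bystander: small metal hand plane, 45 (x) x 150 (y) x 54 mm. Origin: centre of the underside
- hammer: bystander: hammer lying on the bench along its x axis, about 260 mm long, 90 mm across the head and 26 mm high, handle to -x. Origin: under its middle
Things that resemble listed ones, but are neither listed nor needed, are in the scene too. What is meant by the tray is not turquoise, and is the smaller of those in its own colour. There is more than one size of the box; the job needs the larger.

How it is judged:
By the outcome, as a careful person would: the job done as asked, in the order asked, and still so for the second after the job is handed in, with the robot touching nothing.
It also fails if it takes over 67 s, if anything falls off the work surface, if the arm or the gripper's body presses on something with over 40 N, if the wrist force passes 120 N, or if a joint passes its speed limit or range.

## Working session

There is one attempt and no reset: what is moved stays moved. The work goes in short steps, Python scripts to look and compute and a tool call to move; the robot and the scene stay as the last step left them, time stands still between calls to the robot, and variables do not carry over. Pictures are saved under pics/ and viewed, and the job is handed in when it is done.

Besides the shell and the picture viewer there is one more tool, called after ">>>" as name(argument=value, ...) on one line, values as JSON. step_arm: Moves the arm, as the interface text tells. Its arguments: {"type":"object","properties":{"rows":{"type":"array"},"grip_force":{"type":"number"}},"required":["rows"]}

```bash
ls; mkdir -p pics
cat > h.py <<'E'
import numpy as np,cv2
from rig import ctrl,optics,job_done
def cal(n):
    c=optics.calibration(n);R=cv2.Rodrigues(np.array(c['rvec'],float))[0];t=np.array(c['tvec'],float).ravel()
    return c,R,t
def pt(n,u,v,d):
    c,R,t=cal(n);p=np.array([(u-c['cx'])/c['fx']*d,(v-c['cy'])/c['fy']*d,d]);return R.T@(p-t)
def ray(n,u,v,z):
    c,R,t=cal(n);o=-R.T@t;d=R.T@np.array([(u-c['cx'])/c['fx'],(v-c['cy'])/c['fy'],1]);return o+d*(z-o[2])/d[2]
def proj(n,p):
    c,R,t=cal(n);q=R@np.array(p)+t;return np.array([q[0]/q[2]*c['fx']+c['cx'],q[1]/q[2]*c['fy']+c['cy']])
def shot(n,tag):
    im,d=optics.get_image(n);cv2.imwrite(f'pics/{tag}.png',im[:,:,::-1]);np.savez(f'pics/{tag}.npz',im=im,d=d);return im,d
def crop(tag,x0,y0,x1,y1,k,out):
    im=cv2.imread(f'pics/{tag}.png')[y0:y1,x0:x1];cv2.imwrite(f'pics/{out}.png',cv2.resize(im,None,fx=k,fy=k,interpolation=cv2.INTER_CUBIC))
E
python3 - <<'E'
from h import *
s=ctrl.state();print(s)
for n in('side','top'):
    shot(n,n+'0');c,R,t=cal(n);print(n,c,-R.T@t)
E
```

```text
pics
{'t': 0.0, 'q': array([ 1.27162044e+00,  3.53644819e-01,  1.63415135e+00,  3.39587875e-06,
        1.15520121e+00, -2.43114127e-03]), 'joint_vel': array([ 0.00080597,  0.0008399 , -0.00037776,  0.00051462, -0.00017491,
       -0.00202583]), 'joint_efforts': array([ 2.99327279e-03, -5.93859136e+01, -3.34200382e+01,  6.99589122e-02,
        2.35515414e-02, -1.01719531e-04]), 'eef_pos': array([0.18262268, 0.59719057, 0.21385841]), 'orientation': array([[-9.56293016e-01,  2.92409803e-01, -4.16988388e-04],
       [ 2.92410101e-01,  9.56292076e-01, -1.34141443e-03],
       [ 6.51996076e-06, -1.40471687e-03, -9.99999013e-01]]), 'ft_force': array([-0.78383826, -0.83336452, -0.74030225]), 'ft_torque': array([0.00153281, 0.01266822, 0.00204637]), 'opening': 1.0006005561996127}
side {'fx': 454.08207920173794, 'fy': 454.08207920173794, 'cx': 254.41240155631888, 'cy': 183.42647342590942, 'rvec': array([ 2.06965413, -0.39767865,  0.22216063]), 'tvec': array([-0.5240987 ,  0.16373473,  1.1595451 ])} [ 0.15196829 -1.04810308  0.72416775]
top {'fx': 353.9652327277476, 'fy': 353.9652327277476, 'cx': 256.8884084182494, 'cy': 192.31740150697772, 'rvec': array([ 2.12750451, -2.13816999,  0.12657066]), 'tvec': array([0.02260203, 0.56957003, 0.92803527])} [ 0.42853189 -0.00648124  1.0012436 ]
```

View pics/top0.png

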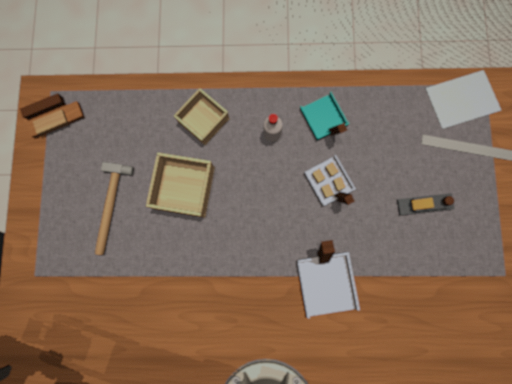

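View pics/side0.png

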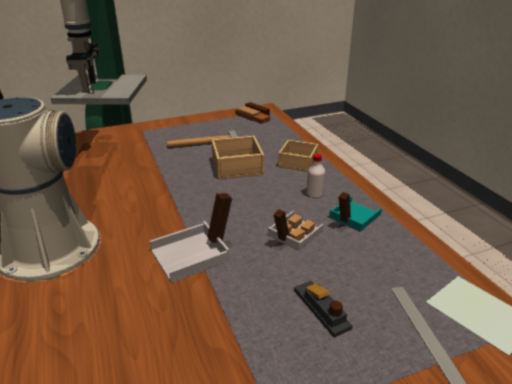

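Tray candidates in the top view: the small silver tray with blocks (330,181), the large silver tray (328,284) and the turquoise tray (325,117). I choose (330,181). Box candidates: large (180,185) and small (201,115). I choose (180,185). Next is a close crop to check.

Run:
```python
from h import *
crop('top0',290,140,370,220,9,'c1'); crop('top0',140,145,220,225,9,'c2'); crop('side0',250,195,340,260,8,'c3'); crop('side0',200,120,280,190,8,'c4')
```

```text
(no output)
```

View pics/c1.png

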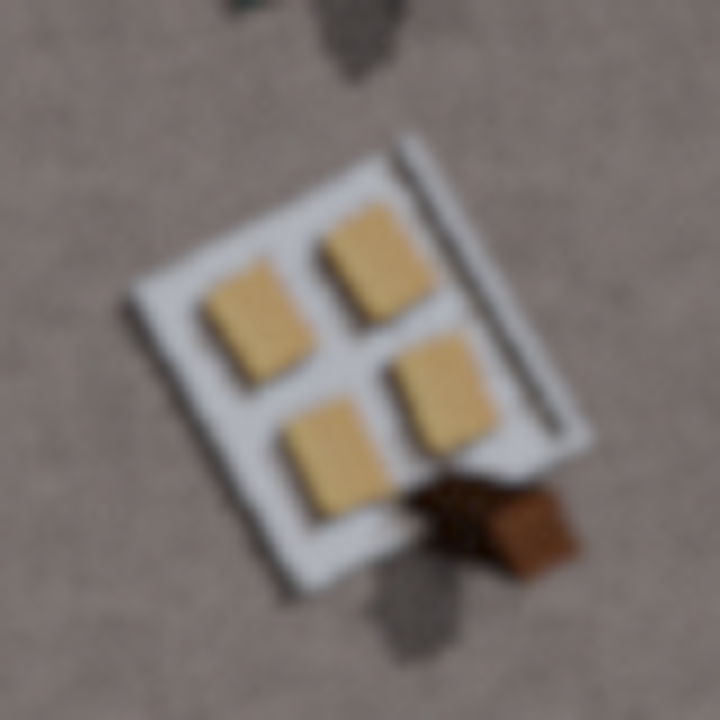

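View pics/c2.png

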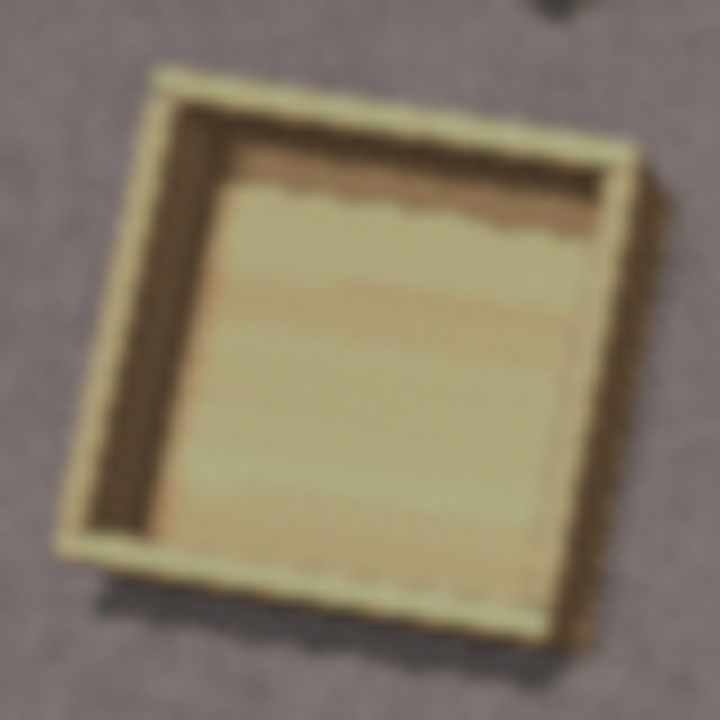

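View pics/c3.png

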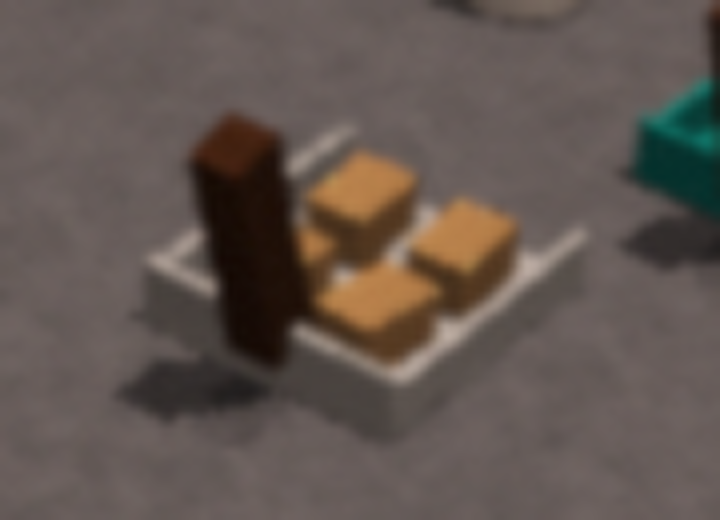

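View pics/c4.png

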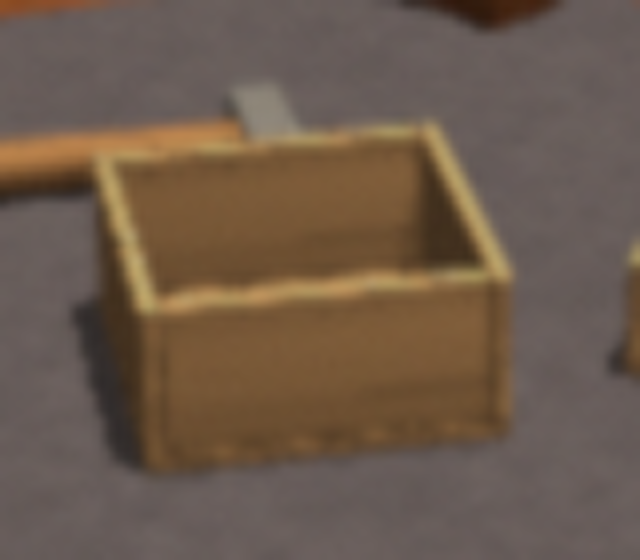

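```bash
cat > fit.py <<'E'
from h import *
from scipy.optimize import least_squares
def C(p,off,k): return (np.array(p,float)+.5)/k-.5+np.array(off)
def fit(P,obs,x0):
    P=np.array(P)/1000
    def f(x):
        c,s=np.cos(x[3]),np.sin(x[3]);R=np.array([[c,-s,0],[s,c,0],[0,0,1]])
        return np.concatenate([proj(n,R@P[i]+x[:3])-uv for n,i,uv in obs])
    r=least_squares(f,x0,loss='soft_l1');print(r.x[:3],np.degrees(r.x[3]));print(np.round(r.fun.reshape(-1,2),1).tolist());return r.x
E
python3 - <<'E'
from fit import *
P=[(55,50,22),(55,-50,22),(-55,-50,26),(-55,50,26),(-74,0,103)]
o=[('top',i,C(p,(290,140),9)) for i,p in enumerate([(130,290),(415,130),(597,437),(300,595),(537,535)])]
o+=[('side',i,C(p,(250,195),8)) for i,p in enumerate([(350,127),(587,232),(400,380),(150,262),(235,148)])]
fit(P,o,[.4,-.2,0,.5])
P=[(75,75,75),(75,-75,75),(-75,-75,75),(-75,75,75)]
o=[('top',i,C(p,(140,145),9)) for i,p in enumerate([(155,70),(640,148),(553,637),(60,550)])]
o+=[('side',i,C(p,(200,120),8)) for i,p in enumerate([(437,128),(510,275),(150,310),(98,158)])]
fit(P,o,[.4,.2,0,-.1])
for n in('top','side'):
    pass
# independent check: two-view triangulation of handle top, box corner
def tri(a,b):
    A=[];
    for n,uv in((('top'),a),('side',b)):
        c,R,t=cal(n);K=np.array([[c['fx'],0,c['cx']],[0,c['fy'],c['cy']],[0,0,1]]);A.append(K@np.c_[R,t])
    X=cv2.triangulatePoints(A[0],A[1],a.reshape(2,1),b.reshape(2,1));return (X[:3]/X[3]).ravel()
print('handle top',tri(C((537,535),(290,140),9),C((235,148),(250,195),8)))
print('box',tri(C((553,637),(140,145),9),C((150,310),(200,120),8)),tri(C((640,148),(140,145),9),C((510,275),(200,120),8)))
for n,(u,v) in (('top',(273,120)),('top',(425,203)),('top',(117,168))):
    print(ray(n,u,v,.05))
E
```

```text
[ 0.60751413 -0.18238457  0.00303741] 27.865948613229
[[0.1, -1.2], [-0.4, 0.1], [-0.4, -0.3], [1.0, -0.8], [0.5, -0.2], [-0.8, 0.1], [0.2, 0.5], [-0.8, 0.4], [-0.8, -0.1], [-0.1, -0.4]]
[0.59117959 0.22760047 0.00202687] -9.517069899452492
[[0.2, -0.6], [0.6, -0.9], [-0.1, -0.1], [-0.7, 0.5], [-0.1, -0.3], [0.7, 0.4], [-1.2, 0.7], [-0.9, -0.1]]
handle top [ 0.54227866 -0.21637676  0.10438092]
box [0.50684499 0.16469386 0.07954863] [0.6505649  0.14239225 0.07808516]
[ 0.77267322 -0.02616713  0.05      ]
[ 0.53649681 -0.42938214  0.05      ]
[0.63946503 0.40782757 0.05      ]
```

```bash
cat > plan.py <<'E'
from h import *
from scipy.spatial.transform import Rotation as Ro
def Rz(d): return Ro.from_euler('z',d,degrees=True).as_matrix()
a=np.radians(15)
Rt_tool=np.array([[0,0,0],[np.cos(a),0,np.sin(a)],[np.sin(a),0,-np.cos(a)]]).T  # tool axes in tray frame
Rt_tool[:,0]=np.cross(Rt_tool[:,1],Rt_tool[:,2])
def tcp_for(trayp,Rtray,gx=-.067,gz=.074,back=0):
    R=Rtray@Rt_tool; g=np.array(trayp)+Rtray@np.array([gx,0,gz]); return g+R[:,2]*(.019-back),R
def go(p,R,s=None,N=1):
    s=s or ctrl.state();w=Ro.from_matrix(R@s['orientation'].T).as_rotvec(degrees=True)
    dp=p-s['eef_pos'];print('total units shift',np.round(dp/.25,3),'turn',np.round(w/4,3),'per row of',N,np.round(dp/.25/N,4),np.round(w/4/N,4))
E
python3 - <<'E'
from plan import *
p,R=tcp_for([.6075,-.1824,.0],Rz(27.9),back=.10);print(p,R);go(p,R,N=30)
E
```

```text
[ 0.52976014 -0.22356114  0.15223999] [[-0.46792981  0.85365205  0.22873538]
 [ 0.88376563  0.45198549  0.12110915]
 [ 0.          0.25881905 -0.96592583]]
total units shift [ 1.388 -3.283 -0.247] turn [  2.982  -2.462 -11.208] per row of 30 [ 0.0463 -0.1094 -0.0082] [ 0.0994 -0.0821 -0.3736]
```

>>> step_arm(rows=[[[0.0463, -0.1094, 0], [0.1, -0.08, -0.37], 1], [[0.0463, -0.1094, 0], [0.1, -0.08, -0.37], 1], [[0.0463, -0.1094, 0], [0.1, -0.08, -0.37], 1], [[0.0463, -0.1094, 0], [0.1, -0.08, -0.37], 1], [[0.0463, -0.1094, 0], [0.1, -0.08, -0.37], 1], [[0.0463, -0.1094, 0], [0.1, -0.08, -0.37], 1], [[0.0463, -0.1094, 0], [0.1, -0.08, -0.37], 1], [[0.0463, -0.1094, 0], [0.1, -0.08, -0.37], 1], [[0.0463, -0.1094, 0], [0.1, -0.08, -0.37], 1], [[0.0463, -0.1094, 0], [0.1, -0.08, -0.37], 1], [[0.0463, -0.1094, 0], [0.1, -0.08, -0.37], 1], [[0.0463, -0.1094, 0], [0.1, -0.08, -0.37], 1], [[0.0463, -0.1094, 0], [0.1, -0.08, -0.37], 1], [[0.0463, -0.1094, 0], [0.1, -0.08, -0.37], 1], [[0.0463, -0.1094, 0], [0.1, -0.08, -0.37], 1]])

```text
t: 1.6
eef_pos: [0.3565, 0.1862, 0.2145]
orientation: [[-0.773, 0.627, 0.102], [0.634, 0.768, 0.086], [-0.024, 0.131, -0.991]]
ft_force: [0.5, -0.1, -0.2]
opening: 1.0
```

>>> step_arm(rows=[[[0.0463, -0.1094, 0], [0.1, -0.08, -0.37], 1], [[0.0463, -0.1094, 0], [0.1, -0.08, -0.37], 1], [[0.0463, -0.1094, 0], [0.1, -0.08, -0.37], 1], [[0.0463, -0.1094, 0], [0.1, -0.08, -0.37], 1], [[0.0463, -0.1094, 0], [0.1, -0.08, -0.37], 1], [[0.0463, -0.1094, 0], [0.1, -0.08, -0.37], 1], [[0.0463, -0.1094, 0], [0.1, -0.08, -0.37], 1], [[0.0463, -0.1094, 0], [0.1, -0.08, -0.37], 1], [[0.0463, -0.1094, 0], [0.1, -0.08, -0.37], 1], [[0.0463, -0.1094, 0], [0.1, -0.08, -0.37], 1], [[0.0463, -0.1094, 0], [0.1, -0.08, -0.37], 1], [[0.0463, -0.1094, 0], [0.1, -0.08, -0.37], 1], [[0.0463, -0.1094, 0], [0.1, -0.08, -0.37], 1], [[0.0463, -0.1094, 0], [0.1, -0.08, -0.37], 1], [[0.0463, -0.1094, 0], [0.1, -0.08, -0.37], 1], [[0, 0, 0], [0, 0, 0], 1], [[0, 0, 0], [0, 0, 0], 1]])

```text
t: 3.3
eef_pos: [0.5295, -0.2229, 0.2139]
orientation: [[-0.474, 0.851, 0.225], [0.88, 0.457, 0.126], [0.004, 0.258, -0.966]]
ft_force: [-0.1, 0.4, 0.3]
opening: 1.0
```

Run:
```python
from plan import *
p,R=tcp_for([.6075,-.1824,.0],Rz(27.9),back=.10);go(p,R,N=1);s=ctrl.state();print(s['t'],s['q'],s['ft_force'])
shot('side','side1');shot('top','top1')
crop('side1',200,100,360,260,4.5,'c5')
for f in(-.046,.046):
  q=p+R[:,1]*f; print(proj('side',q),proj('top',q))
print(proj('side',[.548,-.2137,.074]))
```

```text
total units shift [ 0.001 -0.003 -0.247] turn [-0.049 -0.044 -0.105] per row of 1 [ 0.001  -0.0028 -0.2467] [-0.0488 -0.0441 -0.1049]
3.3 [-0.54156428  0.20787426  1.8638826   0.27749318  0.9569151  -1.18295764] [-0.13876372  0.44189658  0.27487121]
[263.64228659 211.17318055] [365.27567008 218.09545126]
[287.16895059 187.21327817] [348.86097601 184.47545483]
[280.17821247 222.23909676]
```

View pics/c5.png

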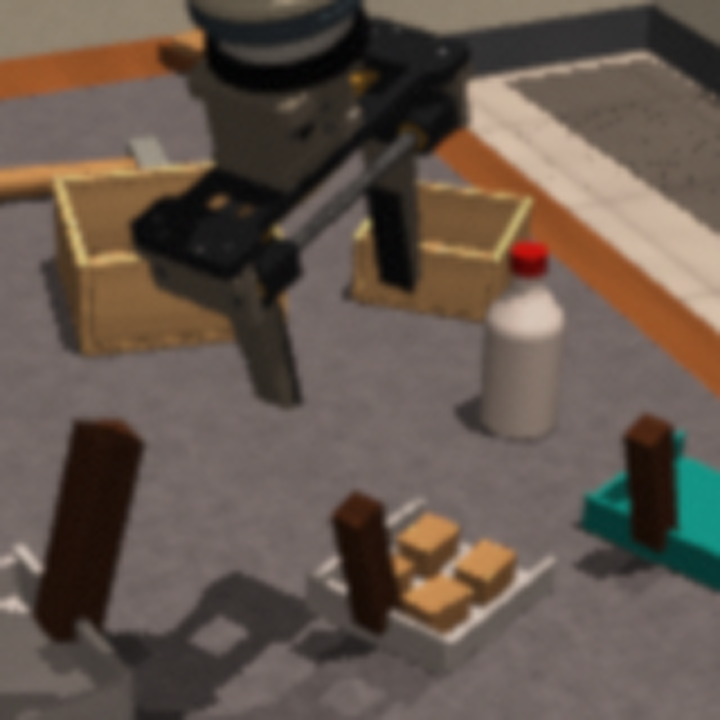

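View pics/top1.png

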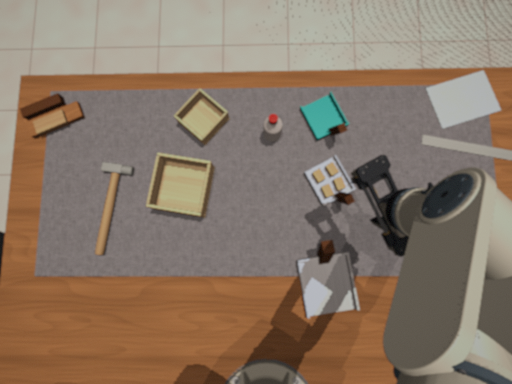

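Run:
```python
from h import *
d=np.load('pics/top0.npz')['d']
for u,v in((328,243),(326,246),(324,252),(326,258)): print(pt('top',u,v,d[v,u]))
for u,v in((342,198),(345,199)): print(pt('top',u,v,d[v,u]))
```

```text
[ 0.43129642 -0.15321396  0.13891324]
[ 0.42422079 -0.14734216  0.14423547]
[ 0.4101447  -0.14211617  0.14459042]
[ 0.39412166 -0.15499759  0.09199075]
[ 0.54665804 -0.20183762  0.08676837]
[ 0.54150447 -0.20506613  0.10652529]
```

>>> step_arm(rows=[[[0, 0, -0.0494], [-0.01, -0.01, -0.02], 1], [[0, 0, -0.0494], [-0.01, -0.01, -0.02], 1], [[0, 0, -0.0494], [-0.01, -0.01, -0.02], 1], [[0, 0, -0.0494], [-0.01, -0.01, -0.02], 1], [[0, -0.002, -0.0494], [-0.01, 0, -0.02], 1], [[0.0115, 0.006, -0.0483], [0, 0, 0], 1], [[0.0115, 0.006, -0.0483], [0, 0, 0], 1], [[0.0115, 0.006, -0.0483], [0, 0, 0], 1], [[0.0115, 0.006, -0.0483], [0, 0, 0], 1], [[0.0115, 0.006, -0.0483], [0, 0, 0], 1], [[0.0115, 0.006, -0.0483], [0, 0, 0], 1], [[0.0115, 0.006, -0.0483], [0, 0, 0], 1], [[0.0115, 0.006, -0.0483], [0, 0, 0], 1], [[0, 0, 0], [0, 0, 0], 1]])

```text
t: 4.8
eef_pos: [0.5524, -0.2106, 0.0543]
orientation: [[-0.469, 0.853, 0.227], [0.883, 0.453, 0.122], [0.001, 0.258, -0.966]]
ft_force: [-0.5, -0.1, 0.1]
opening: 0.999
```

Run:
```python
from plan import *
p,R=tcp_for([.6075,-.1824,.0],Rz(27.9));go(p,R,N=1)
shot('side','side2');shot('top','top2')
crop('side2',230,170,340,260,6,'c6');crop('top2',290,140,410,230,6,'c7')
```

```text
total units shift [ 0.001 -0.003  0.005] turn [-0.004 -0.017 -0.02 ] per row of 1 [ 0.0009 -0.0034  0.0053] [-0.0036 -0.0166 -0.0196]
```

View pics/c6.png

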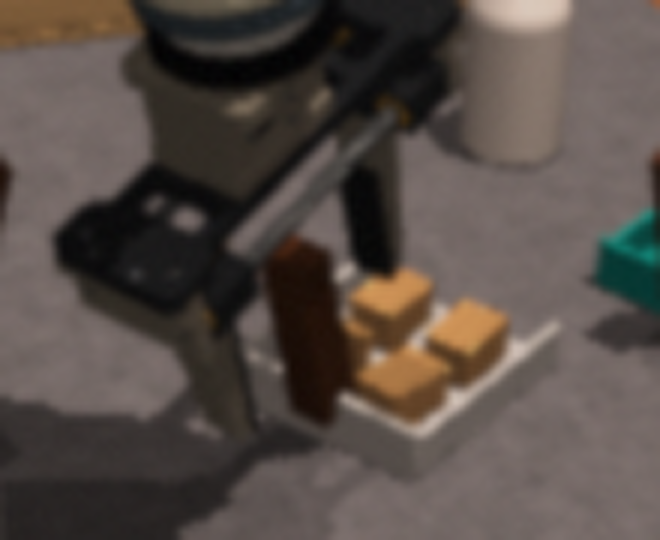

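View pics/c7.png

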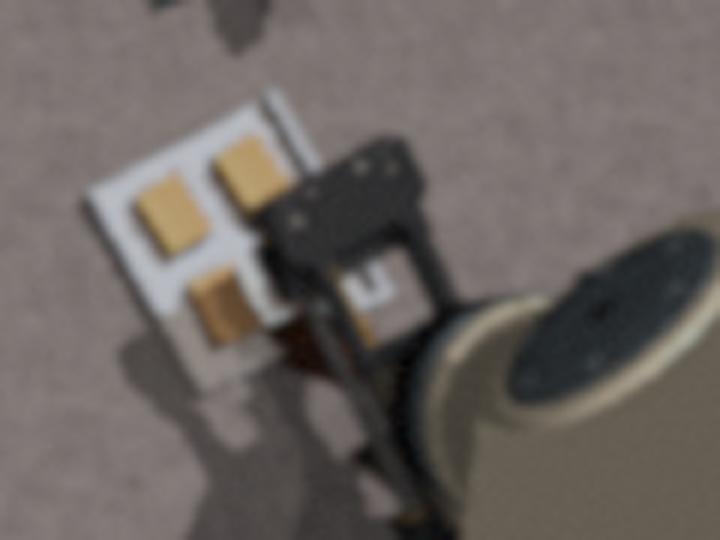

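>>> step_arm(rows=[[[0.001, -0.003, 0.005], [0, 0, 0], 0.2], [[0, 0, 0], [0, 0, 0], -0.2], [[0, 0, 0], [0, 0, 0], -0.35], [[0, 0, 0], [0, 0, 0], -0.4], [[0, 0, 0], [0, 0, 0], -0.45], [[0, 0, 0], [0, 0, 0], -0.5], [[0, 0, 0], [0, 0, 0], -0.5]], grip_force=20)

```text
t: 5.6
eef_pos: [0.5533, -0.2121, 0.0575]
orientation: [[-0.469, 0.853, 0.23], [0.883, 0.453, 0.12], [-0.001, 0.259, -0.966]]
ft_force: [0.4, 0.3, 0.8]
opening: 0.417
```

>>> step_arm(rows=[[[0, 0, 0], [0, 0, 0], -0.55], [[0, 0, 0], [0, 0, 0], -0.6], [[0, 0, 0], [0, 0, 0], -0.7], [[0, 0, 0], [0, 0, 0], -0.8], [[0, 0, 0], [0, 0, 0], -0.9], [[0, 0, 0], [0, 0, 0], -1], [[0, 0, 0], [0, 0, 0], -1], [[0, 0, 0], [0, 0, 0], -1]], grip_force=20)

```text
t: 6.4
eef_pos: [0.5536, -0.2122, 0.0577]
orientation: [[-0.469, 0.853, 0.23], [0.883, 0.453, 0.12], [-0.002, 0.26, -0.966]]
ft_force: [2.1, 0.2, 1.9]
opening: 0.236
```

>>> step_arm(rows=[[[0, 0, 0], [0, 0, 0], -1], [[0, 0, 0], [0, 0, 0], -1], [[0, 0, 0], [0, 0, 0], -1]], grip_force=50)

```text
t: 6.7
eef_pos: [0.5536, -0.2122, 0.0577]
orientation: [[-0.469, 0.853, 0.23], [0.883, 0.453, 0.12], [-0.002, 0.26, -0.966]]
ft_force: [2.1, 1.0, 3.5]
opening: 0.241
```

Run:
```python
from plan import *
shot('side','side3');shot('top','top3')
crop('side3',230,170,340,260,6,'c8');s=ctrl.state();print(s['ft_torque'],s['ft_force'],s['opening'])
```

```text
[ 0.27902596 -0.60962682 -0.08209265] [3.20103506 1.33021642 4.0976839 ] 0.23687680823440976
```

View pics/c8.png

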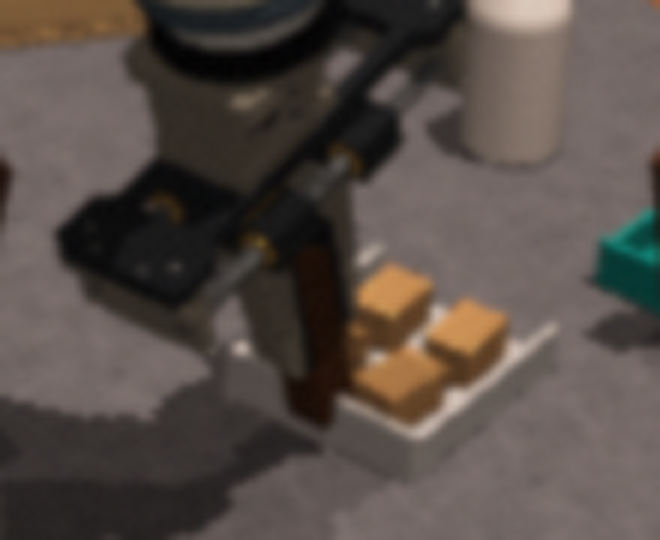

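>>> step_arm(rows=[[[0, 0, 0.01], [0, 0, 0], -1], [[0, 0, 0.02], [0, 0, 0], -1], [[0, 0, 0.03], [0, 0, 0], -1], [[0, 0, 0.04], [0, 0, 0], -1], [[0, 0, 0.04], [0, 0, 0], -1], [[0, 0, 0.04], [0, 0, 0], -1], [[0, 0, 0.04], [0, 0, 0], -1], [[0, 0, 0.04], [0, 0, 0], -1], [[0, 0, 0.04], [0, 0, 0], -1], [[0, 0, 0.04], [0, 0, 0], -1], [[0, 0, 0.04], [0, 0, 0], -1], [[0, 0, 0.02], [0, 0, 0], -1], [[0, 0, 0], [0, 0, 0], -1]], grip_force=55)

```text
t: 8.1
eef_pos: [0.5537, -0.2123, 0.1584]
orientation: [[-0.469, 0.853, 0.231], [0.883, 0.453, 0.12], [-0.003, 0.26, -0.966]]
ft_force: [0.2, 0.3, -2.2]
opening: 0.237
```

Run:
```python
from plan import *
shot('side','side4');shot('top','top4')
crop('side4',230,130,340,220,7,'c9');crop('top4',280,120,400,210,6,'c10');s=ctrl.state();print(s['t'],s['eef_pos'],s['ft_torque'],s['ft_force'],s['opening'])
```

```text
8.2 [ 0.55311054 -0.21195557  0.15727543] [-0.22763898  0.38926582  0.03246006] [ 0.07332353  0.90747576 -1.80086   ] 0.23425089517324885
```

View pics/c9.png

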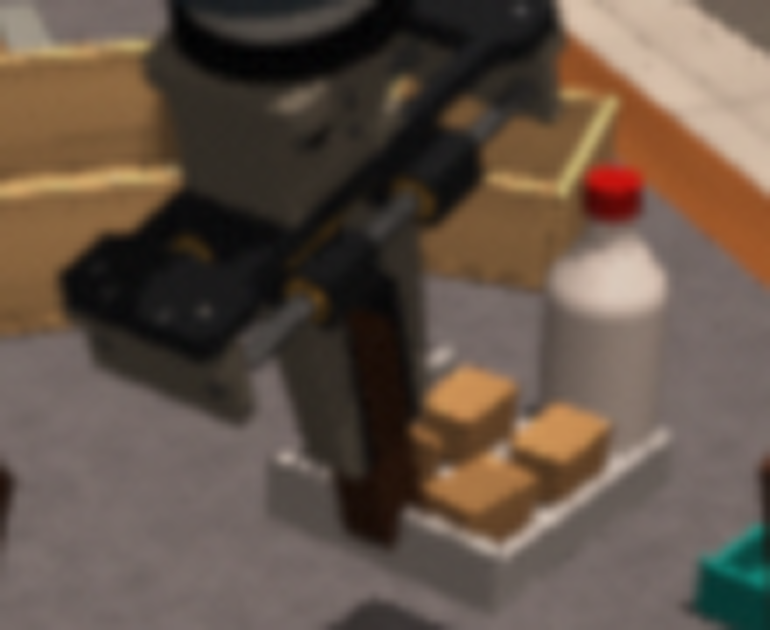

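View pics/c10.png

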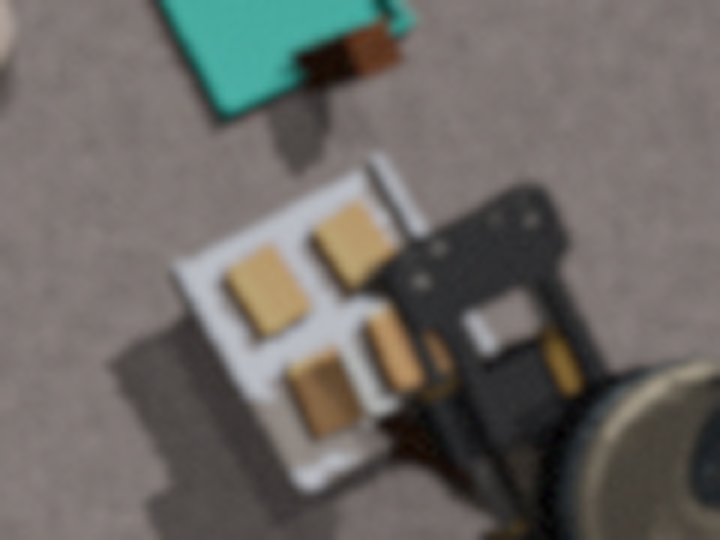

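Run:
```python
from fit import *
from plan import *
P=np.array([(55,50,22),(55,-50,22),(-55,-50,26),(-55,50,26)])/1000
o=[('top',i,C(p,(280,120),6)) for i,p in [(0,(175,265)),(1,(378,150)),(3,(305,492))]]
o+=[('side',i,C(p,(230,130),7)) for i,p in [(0,(440,352)),(1,(668,435)),(2,(503,553)),(3,(285,457))]]
fit(P*1000,o,[.6,-.18,.1,.5])
def f(x):
    R=Ro.from_rotvec(x[3:]).as_matrix();return np.concatenate([proj(n,R@P[i]+x[:3])-uv for n,i,uv in o])
r=least_squares(f,[.6,-.18,.1,0,0,.5]);R=Ro.from_rotvec(r.x[3:]).as_matrix();print(r.x[:3],R,np.round(r.fun,1))
s=ctrl.state();print(s['orientation'].T@R, s['orientation'].T@(r.x[:3]-s['eef_pos']))
# expected
p,Rt=tcp_for([.6075,-.1824,.1],Rz(27.9));print(Rt.T@Rz(27.9),Rt.T@(np.array([.6075,-.1824,.1])-p))
```

```text
[ 0.6060894  -0.18305351  0.10304232] 29.313569743269255
[[-0.4, -0.1], [-0.2, -0.1], [0.9, -0.5], [0.5, -0.5], [0.4, -0.1], [-0.4, 0.5], [-2.7, 0.3]]
[ 0.60660375 -0.18352398  0.10269659] [[ 0.87110756 -0.49098642  0.01019582]
 [ 0.49078594  0.87110973  0.01723332]
 [-0.017343   -0.01000811  0.99979951]] [-0.5 -0.2 -0.3 -0.3  1.  -0.8  0.7  0.1  0.6  0.1 -0.   0.  -2.4  0.2]
[[ 0.02505766  0.99964224  0.00935402]
 [ 0.96091664 -0.02666537  0.27555065]
 [ 0.2757015   0.00208378 -0.96124104]] [8.94277146e-05 4.43695903e-02 6.84109702e-02]
[[-6.18785935e-18  1.00000000e+00  0.00000000e+00]
 [ 9.65925826e-01 -2.07793872e-18  2.58819045e-01]
 [ 2.58819045e-01  3.57922894e-18 -9.65925826e-01]] [-5.29487841e-18  4.55644210e-02  6.98193872e-02]
```

```bash
cat >> plan.py <<'E'
TT=np.array([-.0615,-.0007,.0577]); LIP=np.array([.055,0,0])
YAW=80.5
bc=np.array([.5912,.2276,0]); Rb=Rz(-9.5)
def lip_pose(lip,pitch,yaw=YAW):
    Rt=Rz(yaw)@Ro.from_euler('y',pitch,degrees=True).as_matrix()
    return lip+Rt@(TT-LIP), Rt@Rt_tool
def rim(inset): return bc+Rb@np.array([0,-.075+inset,.075])
E
python3 - <<'E'
from plan import *
l=rim(.008);print(l)
p,R=lip_pose(l+[0,0,.030],5);print(p,R);go(p,R,N=26)
E
```

```text
[0.58014181 0.16151886 0.075     ]
[0.56250734 0.05189821 0.17263408] [[-0.9862856   0.16254016  0.02866022]
 [ 0.16504761  0.97130171  0.1712667 ]
 [ 0.          0.17364818 -0.98480775]]
total units shift [0.038 1.055 0.061] turn [-1.045  0.772 13.125] per row of 26 [0.0014 0.0406 0.0024] [-0.0402  0.0297  0.5048]
```

>>> step_arm(rows=[[[0.0007, 0.01, 0.0012], [-0.01, 0.01, 0.13], -1], [[0.0007, 0.02, 0.0024], [-0.02, 0.015, 0.25], -1], [[0.0014, 0.03, 0.0024], [-0.03, 0.02, 0.38], -1], [[0.0014, 0.0406, 0.0024], [-0.0402, 0.0297, 0.5048], -1], [[0.0014, 0.0406, 0.0024], [-0.0402, 0.0297, 0.5048], -1], [[0.0014, 0.0406, 0.0024], [-0.0402, 0.0297, 0.5048], -1], [[0.0014, 0.0406, 0.0024], [-0.0402, 0.0297, 0.5048], -1], [[0.0014, 0.0406, 0.0024], [-0.0402, 0.0297, 0.5048], -1], [[0.0014, 0.0406, 0.0024], [-0.0402, 0.0297, 0.5048], -1], [[0.0014, 0.0406, 0.0024], [-0.0402, 0.0297, 0.5048], -1], [[0.0014, 0.0406, 0.0024], [-0.0402, 0.0297, 0.5048], -1], [[0.0014, 0.0406, 0.0024], [-0.0402, 0.0297, 0.5048], -1], [[0.0014, 0.0406, 0.0024], [-0.0402, 0.0297, 0.5048], -1], [[0.0014, 0.0406, 0.0024], [-0.0402, 0.0297, 0.5048], -1], [[0.0014, 0.0406, 0.0024], [-0.0402, 0.0297, 0.5048], -1], [[0.0014, 0.0406, 0.0024], [-0.0402, 0.0297, 0.5048], -1]])

```text
t: 9.8
eef_pos: [0.5586, -0.0643, 0.1669]
orientation: [[-0.843, 0.524, 0.123], [0.538, 0.825, 0.172], [-0.011, 0.211, -0.977]]
ft_force: [0.3, -0.3, -2.3]
opening: 0.236
```

Run:
```python
from plan import *
p,R=lip_pose(rim(.008)+[0,0,.030],5);go(p,R,N=12);s=ctrl.state();print(s['t'],s['q'],s['opening'])
```

```text
total units shift [0.016 0.465 0.023] turn [-0.46   0.344  5.762] per row of 12 [0.0013 0.0387 0.0019] [-0.0384  0.0287  0.4802]
9.8 [-0.24340221  0.26978091  1.89053542  0.25050915  0.91754946 -1.39344878] 0.23628136541346229
```

>>> step_arm(rows=[[[0.0013, 0.0406, 0.0019], [-0.0384, 0.0287, 0.5], -1], [[0.0013, 0.0406, 0.0019], [-0.0384, 0.0287, 0.5], -1], [[0.0013, 0.0406, 0.0019], [-0.0384, 0.0287, 0.5], -1], [[0.0013, 0.0406, 0.0019], [-0.0384, 0.0287, 0.5], -1], [[0.0013, 0.0406, 0.0019], [-0.0384, 0.0287, 0.5], -1], [[0.0013, 0.0406, 0.0019], [-0.0384, 0.0287, 0.5], -1], [[0.0013, 0.0406, 0.0019], [-0.0384, 0.0287, 0.5], -1], [[0.0013, 0.0406, 0.0019], [-0.0384, 0.0287, 0.5], -1], [[0.0013, 0.0406, 0.0019], [-0.0384, 0.0287, 0.5], -1], [[0.0013, 0.0406, 0.0019], [-0.0384, 0.0287, 0.5], -1], [[0.0013, 0.03, 0.0019], [-0.03, 0.02, 0.38], -1], [[0.001, 0.02, 0.001], [-0.02, 0.015, 0.25], -1], [[0, 0.009, 0.001], [-0.02, 0.015, 0.13], -1], [[0, 0, 0], [0, 0, 0], -1], [[0, 0, 0], [0, 0, 0], -1]])

```text
t: 11.3
eef_pos: [0.5623, 0.0509, 0.1725]
orientation: [[-0.986, 0.166, 0.03], [0.168, 0.971, 0.172], [-0.0, 0.174, -0.985]]
ft_force: [-0.5, -0.1, -2.9]
opening: 0.234
```

Run:
```python
from plan import *
p,R=lip_pose(rim(.008)+[0,0,.030],5);go(p,R,N=1);s=ctrl.state();print(s['t'],s['q'],s['opening'])
shot('side','side5');shot('top','top5')
crop('side5',190,90,310,190,6.5,'c11');crop('top5',140,140,260,230,6,'c12')
```

```text
total units shift [0.001 0.004 0.001] turn [-0.01   0.005  0.049] per row of 1 [0.0007 0.0039 0.0007] [-0.0097  0.0047  0.0485]
11.3 [-0.02237148  0.29228466  1.83726229  0.20696867  0.99582417 -1.53541946] 0.23420173911030434
```

View pics/c11.png

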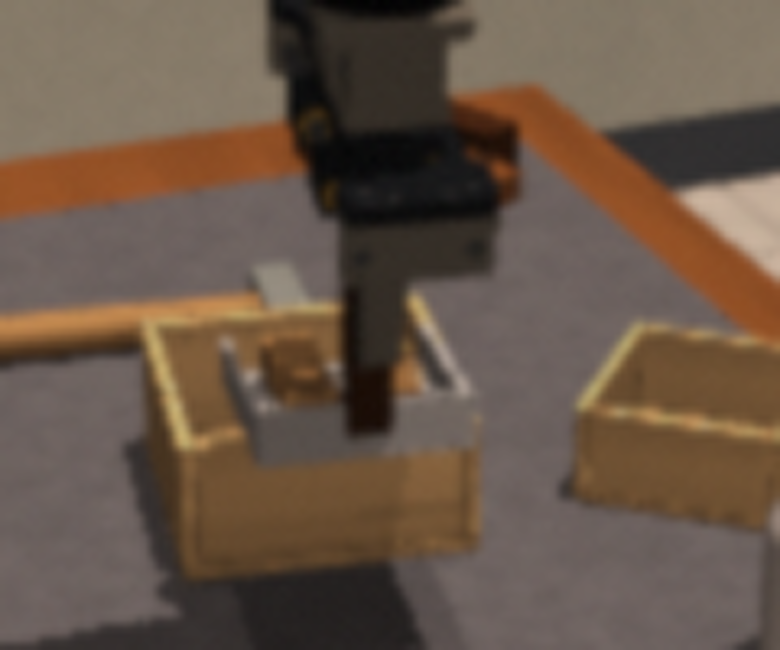

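View pics/c12.png

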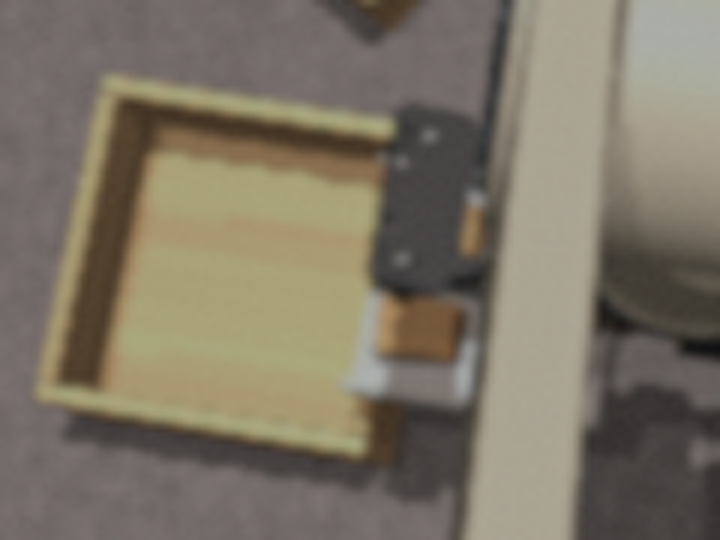

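Run:
```python
from plan import *
s=ctrl.state();Rt=s['orientation']@Rt_tool.T;o=s['eef_pos']-Rt@TT
f=lambda n,off,k,q:np.round((proj(n,o+Rt@np.array(q)/1000)+.5-off)*k-.5)
for q in((55,50,22),(55,50,4),(55,50,0),(-55,50,26),(-55,-50,26)): print(q,f('top',np.array([140,140]),6,q),f('side',np.array([190,90]),6.5,q))
print(o+Rt@LIP,(rim(.008)))
print((proj('top',bc+Rb@np.array([.075,-.075,.075]))+.5-[140,140])*6,(proj('top',bc+Rb@np.array([-.075,-.075,.075]))+.5-[140,140])*6)
```

```text
(55, 50, 22) [336. 380.] [224. 344.]
(55, 50, 4) [348. 386.] [226. 379.]
(55, 50, 0) [351. 387.] [227. 387.]
(-55, 50, 26) [591. 420.] [260. 419.]
(-55, -50, 26) [633. 182.] [481. 398.]
[0.58035095 0.16042859 0.10494451] [0.58014181 0.16151886 0.075     ]
[430.9871656  124.76206139] [369.46506097 454.45621179]
```

>>> step_arm(rows=[[[0.0015, 0.008, -0.01], [0, 0, 0.02], -1], [[0.0015, 0.008, -0.02], [0, 0, 0.02], -1], [[0, 0, -0.02], [0, 0, 0], -1], [[0, 0, -0.02], [0, 0, 0], -1], [[0, 0, -0.015], [0, 0, 0], -1], [[0, 0, -0.01], [0, 0, 0], -1], [[0, 0, 0], [0, 0, 0], -1], [[0, 0, 0], [0, 0, 0], -1]])

```text
t: 12.2
eef_pos: [0.5632, 0.0551, 0.1488]
orientation: [[-0.986, 0.163, 0.029], [0.165, 0.971, 0.172], [-0.0, 0.174, -0.985]]
ft_force: [0.9, -0.8, -2.3]
opening: 0.237
```

>>> step_arm(rows=[[[0, 0, -0.004], [0, 0, 0], -1], [[0, 0, 0], [0, 0, 0], -1]])

```text
t: 12.4
eef_pos: [0.5631, 0.0551, 0.1478]
orientation: [[-0.986, 0.163, 0.029], [0.165, 0.971, 0.172], [-0.0, 0.174, -0.985]]
ft_force: [0.7, -1.0, -3.1]
opening: 0.236
```

>>> step_arm(rows=[[[0, 0, -0.004], [0, 0, 0], -1], [[0, 0, 0], [0, 0, 0], -1]])

```text
t: 12.6
eef_pos: [0.5631, 0.0552, 0.1467]
orientation: [[-0.986, 0.163, 0.029], [0.165, 0.971, 0.172], [-0.0, 0.174, -0.985]]
ft_force: [-0.1, 0.8, -1.4]
opening: 0.24
```

>>> step_arm(rows=[[[0, 0, -0.004], [0, 0, 0], -1], [[0, 0, 0], [0, 0, 0], -1]])

```text
t: 12.8
eef_pos: [0.563, 0.0551, 0.1456]
orientation: [[-0.986, 0.163, 0.029], [0.165, 0.971, 0.172], [-0.0, 0.174, -0.985]]
ft_force: [1.0, 0.1, -2.3]
opening: 0.237
```

Run:
```python
from plan import *
s=ctrl.state();Rt=s['orientation']@Rt_tool.T;print(s['eef_pos']+Rt@(LIP-TT),s['ft_force'],s['ft_torque'])
```

```text
[0.58071957 0.16479155 0.07808271] [ 1.01541719  0.12764572 -2.31802168] [-0.22949961 -0.04722393 -0.01987159]
```

Baseline is about −2.3 N with torque −0.23 N·m. I continue in small steps.

>>> step_arm(rows=[[[0, 0, -0.004], [0, 0, 0], -1], [[0, 0, 0], [0, 0, 0], -1]])

```text
t: 13.0
eef_pos: [0.563, 0.0551, 0.1446]
orientation: [[-0.986, 0.163, 0.029], [0.165, 0.971, 0.172], [-0.0, 0.174, -0.985]]
ft_force: [-0.3, 0.3, -3.5]
opening: 0.236
```

>>> step_arm(rows=[[[0, 0, -0.004], [0, 0, 0], -1], [[0, 0, 0], [0, 0, 0], -1]])

```text
t: 13.2
eef_pos: [0.563, 0.0551, 0.1436]
orientation: [[-0.986, 0.163, 0.029], [0.165, 0.971, 0.172], [-0.0, 0.174, -0.985]]
ft_force: [-0.2, -0.1, -2.8]
opening: 0.237
```

Run:
```python
from plan import *
s=ctrl.state();Rt=s['orientation']@Rt_tool.T;print(s['eef_pos']+Rt@(LIP-TT),s['ft_force'],s['ft_torque'])
```

```text
[0.58072138 0.16480289 0.07609924] [-0.1737486  -0.07515663 -2.75583415] [-0.24789678  0.04111743  0.03979556]
```

>>> step_arm(rows=[[[0, 0, -0.004], [0, 0, 0], -1], [[0, 0, 0], [0, 0, 0], -1]])

```text
t: 13.4
eef_pos: [0.5631, 0.0551, 0.1426]
orientation: [[-0.986, 0.163, 0.029], [0.165, 0.971, 0.172], [-0.0, 0.174, -0.985]]
ft_force: [0.5, 0.8, -3.1]
opening: 0.238
```

>>> step_arm(rows=[[[0, 0, -0.003], [0, 0, 0], -1], [[0, 0, 0], [0, 0, 0], -1]])

```text
t: 13.6
eef_pos: [0.5633, 0.0551, 0.1424]
orientation: [[-0.986, 0.163, 0.029], [0.165, 0.971, 0.172], [-0.001, 0.175, -0.985]]
ft_force: [-1.4, -0.8, 0.8]
opening: 0.233
```

Run:
```python
from plan import *
s=ctrl.state();Rt=s['orientation']@Rt_tool.T;print(s['eef_pos']+Rt@(LIP-TT),s['ft_force'],s['ft_torque'])
shot('side','side6');crop('side6',200,110,290,190,8,'c13')
```

```text
[0.58097708 0.16479706 0.07486379] [-1.3579432  -0.82029501  0.75715826] [0.06164445 0.19524729 0.13235737]
```

View pics/c13.png

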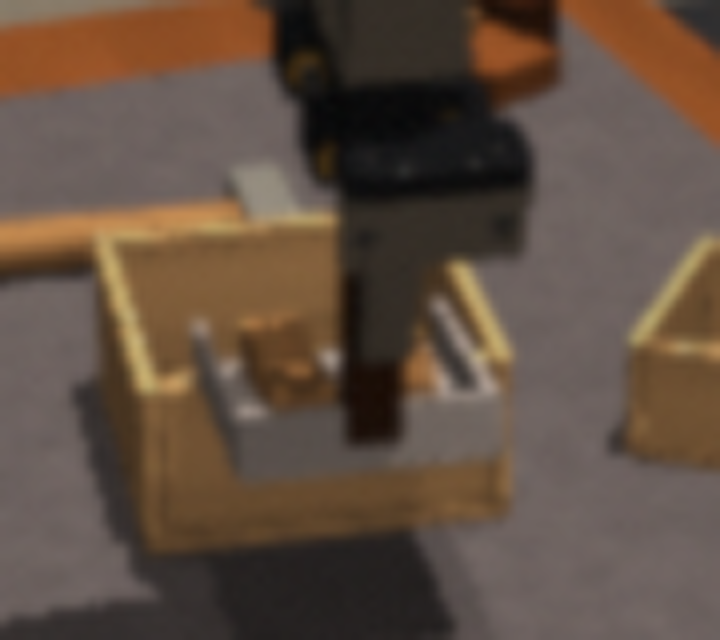

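```bash
cat > tip.py <<'E'
from plan import *
import sys
def tip(p0,p1,n,lip):
    s=ctrl.state();Rt=s['orientation']@Rt_tool.T
    print('lip now',s['eef_pos']+Rt@(LIP-TT),'pitch',np.degrees(-np.arcsin(Rt[2,0])),'roll',np.degrees(Rt[2,1]),'yaw',np.degrees(np.arctan2(Rt[1,0],Rt[0,0])),s['ft_force'],s['q'].round(2),s['t'])
    prev=s['eef_pos'];Rp=s['orientation']
    for a in np.linspace(p0,p1,n+1)[1:]:
        p,R=lip_pose(np.array(lip),a);w=Ro.from_matrix(R@Rp.T).as_rotvec(degrees=True)/4
        print(np.round((p-prev)/.25,4).tolist(),np.round(w,3).tolist());prev,Rp=p,R
tip(*[float(x) for x in sys.argv[1:3]],int(sys.argv[3]),[.5809,.1648,.0750])
E
python3 tip.py 5 29 12
```

```text
lip now [0.58101414 0.16480821 0.0748725 ] pitch 4.9396932059406025 roll -0.03694869831768774 yaw 80.4801598619376 [-1.47558158 -0.95967071  1.89501596] [-0.01  0.33  1.86  0.22  0.93 -1.55] 13.65
[0.0015, 0.0098, 0.0163] [-0.506, 0.094, 0.004]
[0.0017, 0.0101, 0.015] [-0.493, 0.083, -0.0]
[0.0018, 0.0106, 0.0146] [-0.493, 0.083, -0.0]
[0.0019, 0.0111, 0.0142] [-0.493, 0.083, 0.0]
[0.0019, 0.0116, 0.0138] [-0.493, 0.083, -0.0]
[0.002, 0.0121, 0.0134] [-0.493, 0.083, 0.0]
[0.0021, 0.0125, 0.013] [-0.493, 0.083, 0.0]
[0.0022, 0.013, 0.0125] [-0.493, 0.083, -0.0]
[0.0022, 0.0134, 0.0121] [-0.493, 0.083, 0.0]
[0.0023, 0.0138, 0.0116] [-0.493, 0.083, 0.0]
[0.0024, 0.0142, 0.0111] [-0.493, 0.083, -0.0]
[0.0024, 0.0145, 0.0106] [-0.493, 0.083, 0.0]
```

>>> step_arm(rows=[[[0.0015, 0.0098, 0.0155], [-0.5, 0.09, 0.004], -1], [[0.0017, 0.0101, 0.015], [-0.493, 0.083, 0], -1], [[0.0018, 0.0106, 0.0146], [-0.493, 0.083, 0], -1], [[0.0019, 0.0111, 0.0142], [-0.493, 0.083, 0], -1], [[0.0019, 0.0116, 0.0138], [-0.493, 0.083, 0], -1], [[0, 0, 0], [0, 0, 0], -1]])

```text
t: 14.25
eef_pos: [0.5659, 0.0695, 0.1607]
orientation: [[-0.986, 0.164, 0.001], [0.164, 0.986, 0.0], [-0.001, 0.0, -1.0]]
ft_force: [0.0, -0.5, -2.3]
opening: 0.24
```

```bash
python3 tip.py 15 29 7; python3 -c "
from h import *
shot('side','side7');crop('side7',200,100,290,180,8,'c14')"
```

```text
lip now [0.58124915 0.16587    0.07487798] pitch 14.980315069155168 roll -0.04759323196469559 yaw 80.56028421900068 [ 1.54953656e-03 -5.19412563e-01 -2.32888796e+00] [ 0.12  0.33  1.8   0.    1.01 -1.29] 14.25
[0.0004, 0.0079, 0.014] [-0.496, 0.095, -0.018]
[0.0021, 0.0125, 0.013] [-0.493, 0.083, 0.0]
[0.0022, 0.013, 0.0125] [-0.493, 0.083, -0.0]
[0.0022, 0.0134, 0.0121] [-0.493, 0.083, 0.0]
[0.0023, 0.0138, 0.0116] [-0.493, 0.083, 0.0]
[0.0024, 0.0142, 0.0111] [-0.493, 0.083, -0.0]
[0.0024, 0.0145, 0.0106] [-0.493, 0.083, 0.0]
```

View pics/c14.png

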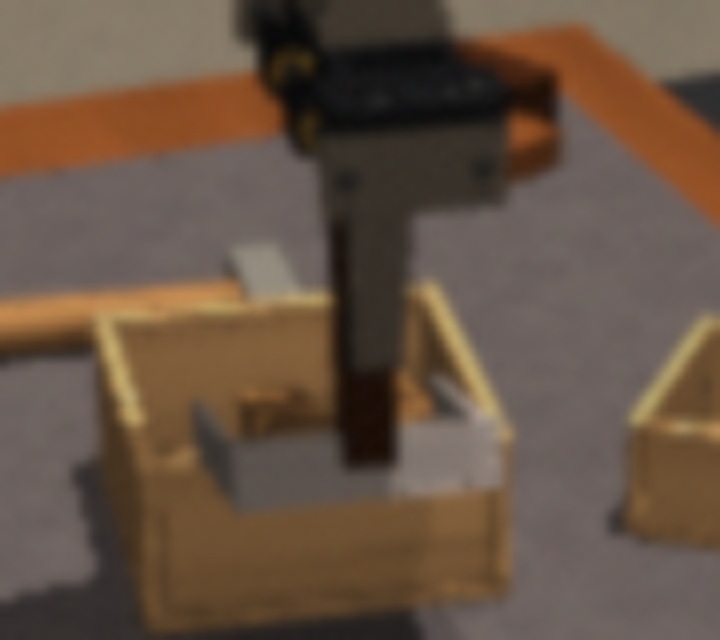

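>>> step_arm(rows=[[[-0.001, -0.007, 0], [0, 0, 0], -1], [[-0.001, -0.007, 0], [0, 0, 0], -1], [[0, 0, -0.002], [0, 0, 0], -1], [[0, 0, 0], [0, 0, 0], -1]])

```text
t: 14.7
eef_pos: [0.5652, 0.0648, 0.1604]
orientation: [[-0.986, 0.166, 0.001], [0.166, 0.986, 0.001], [-0.001, 0.002, -1.0]]
ft_force: [-0.7, 3.1, 6.8]
opening: 0.24
```

>>> step_arm(rows=[[[0, 0, -0.002], [0, 0, 0], -1], [[0, 0, 0], [0, 0, 0], -1]])

```text
t: 14.9
eef_pos: [0.5653, 0.0647, 0.1603]
orientation: [[-0.986, 0.166, 0.001], [0.166, 0.986, 0.001], [-0.001, 0.001, -1.0]]
ft_force: [-1.8, 0.9, 10.0]
opening: 0.233
```

>>> step_arm(rows=[[[0, 0, 0.003], [0, 0, 0], -1], [[0, 0, 0], [0, 0, 0], -1]])

```text
t: 15.1
eef_pos: [0.5652, 0.0647, 0.1605]
orientation: [[-0.986, 0.166, 0.001], [0.166, 0.986, 0.001], [-0.0, 0.001, -1.0]]
ft_force: [-0.9, 2.2, 6.4]
opening: 0.238
```

```bash
sed -i 's/^tip(.*$/tip(*[float(x) for x in sys.argv[1:3]],int(sys.argv[3]),[float(x) for x in sys.argv[4:7]])/' tip.py; python3 tip.py 15 31 8 .5806 .1612 .0752
```

```text
lip now [0.58069296 0.16111857 0.07468971] pitch 14.94010038399268 roll -0.026707131521559627 yaw 80.45176256509383 [-0.8625122   2.17924085  6.43043585] [ 0.11  0.32  1.81  0.    1.01 -1.29] 15.1
[0.0021, 0.0127, 0.0159] [-0.507, 0.092, 0.01]
[0.0021, 0.0125, 0.013] [-0.493, 0.083, 0.0]
[0.0022, 0.013, 0.0125] [-0.493, 0.083, -0.0]
[0.0022, 0.0134, 0.0121] [-0.493, 0.083, 0.0]
[0.0023, 0.0138, 0.0116] [-0.493, 0.083, 0.0]
[0.0024, 0.0142, 0.0111] [-0.493, 0.083, -0.0]
[0.0024, 0.0145, 0.0106] [-0.493, 0.083, 0.0]
[0.0025, 0.0149, 0.0101] [-0.493, 0.083, 0.0]
```

>>> step_arm(rows=[[[0.0021, 0.0124, 0.0155], [-0.5, 0.085, 0], -1], [[0.0021, 0.0125, 0.013], [-0.493, 0.083, 0], -1], [[0.0022, 0.013, 0.0125], [-0.493, 0.083, 0], -1], [[0.0022, 0.0134, 0.0121], [-0.493, 0.083, 0], -1], [[0.0023, 0.0138, 0.0116], [-0.493, 0.083, 0], -1], [[0, 0, 0], [0, 0, 0], -1]])

```text
t: 15.7
eef_pos: [0.568, 0.0809, 0.1767]
orientation: [[-0.986, 0.161, -0.029], [0.164, 0.971, -0.174], [-0.0, -0.176, -0.984]]
ft_force: [0.7, -2.0, 7.4]
opening: 0.236
```

```bash
python3 tip.py 25 41 8 .5806 .1612 .0750; python3 -c "
from h import *
shot('side','side8');crop('side8',200,100,290,180,8,'c15')
shot('top','top8');crop('top8',140,140,260,230,6,'c16')"
```

```text
lip now [0.58062918 0.16090552 0.07493912] pitch 25.144526774071124 roll -0.018562081766694397 yaw 80.56512158391979 [ 0.65051545 -2.04611295  7.40707641] [ 0.24  0.35  1.74 -0.18  1.13 -1.08] 15.7
[0.0018, 0.0144, 0.0105] [-0.457, 0.081, -0.019]
[0.0024, 0.0145, 0.0106] [-0.493, 0.083, 0.0]
[0.0025, 0.0149, 0.0101] [-0.493, 0.083, 0.0]
[0.0026, 0.0152, 0.0095] [-0.493, 0.083, -0.0]
[0.0026, 0.0156, 0.009] [-0.493, 0.083, 0.0]
[0.0027, 0.0159, 0.0084] [-0.493, 0.083, -0.0]
[0.0027, 0.0161, 0.0079] [-0.493, 0.083, 0.0]
[0.0027, 0.0164, 0.0073] [-0.493, 0.083, 0.0]
```

View pics/c15.png

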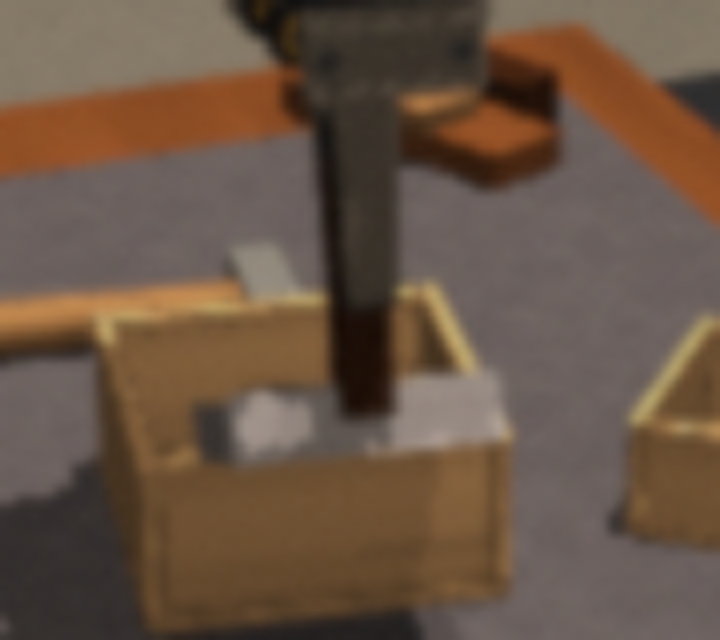

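View pics/c16.png

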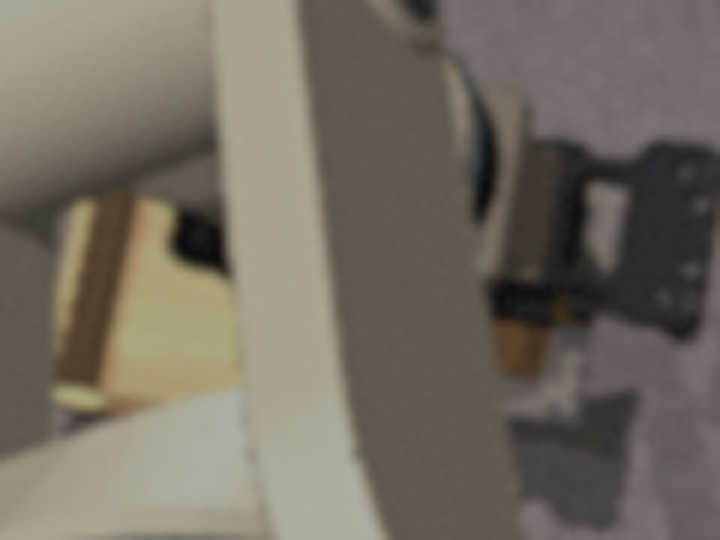

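>>> step_arm(rows=[[[0.0021, 0.0144, 0.0123], [-0.47, 0.081, -0.01], -1], [[0.0024, 0.0145, 0.0106], [-0.493, 0.083, 0], -1], [[0.0025, 0.0149, 0.0101], [-0.493, 0.083, 0], -1], [[0.0026, 0.0152, 0.0095], [-0.493, 0.083, 0], -1], [[0.0026, 0.0156, 0.009], [-0.493, 0.083, 0], -1], [[0, 0, 0], [0, 0, 0], -1], [[0, 0, 0], [0, 0, 0], -1]])

```text
t: 16.5
eef_pos: [0.5706, 0.0997, 0.1892]
orientation: [[-0.986, 0.155, -0.058], [0.165, 0.927, -0.338], [0.001, -0.343, -0.939]]
ft_force: [-0.4, -2.6, 4.7]
opening: 0.237
```

```bash
python3 tip.py 35 55 10 .5806 .1612 .0752; python3 -c "
from h import *
shot('side','side9');crop('side9',200,100,290,180,8,'c17')
shot('top','top9');crop('top9',140,140,260,230,6,'c18')"
```

```text
lip now [0.5801019  0.161243   0.07509225] pitch 35.03477939862848 roll 0.058313593609381785 yaw 80.53746948584732 [-0.35323928 -2.62912434  4.68245062] [ 0.36  0.41  1.66 -0.32  1.27 -0.92] 16.5
[0.0042, 0.0155, 0.0087] [-0.487, 0.067, 0.001]
[0.0027, 0.0161, 0.0079] [-0.493, 0.083, 0.0]
[0.0027, 0.0164, 0.0073] [-0.493, 0.083, 0.0]
[0.0028, 0.0166, 0.0067] [-0.493, 0.083, -0.0]
[0.0028, 0.0169, 0.0061] [-0.493, 0.083, -0.0]
[0.0029, 0.0171, 0.0055] [-0.493, 0.083, 0.0]
[0.0029, 0.0172, 0.0049] [-0.493, 0.083, -0.0]
[0.0029, 0.0174, 0.0043] [-0.493, 0.083, 0.0]
[0.0029, 0.0175, 0.0037] [-0.493, 0.083, -0.0]
[0.003, 0.0176, 0.003] [-0.493, 0.083, -0.0]
```

View pics/c17.png

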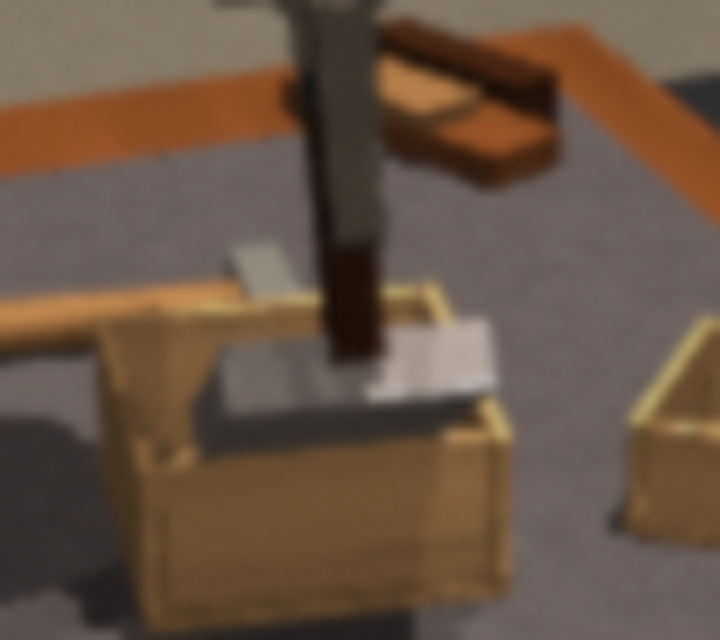

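View pics/c18.png

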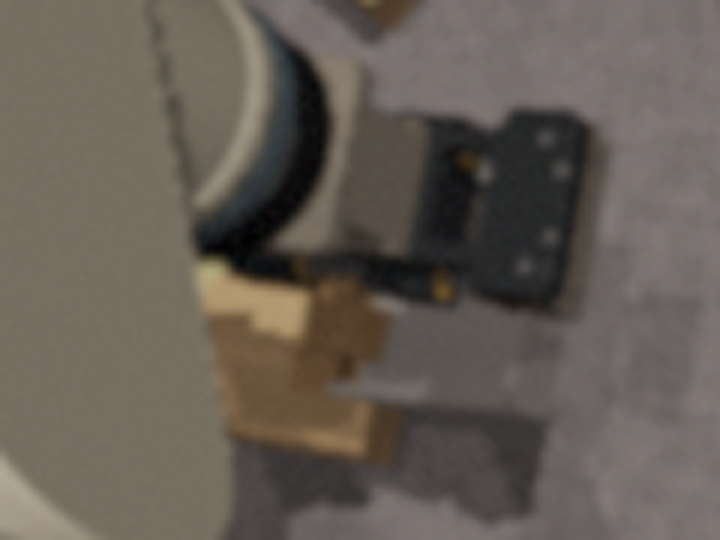

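>>> step_arm(rows=[[[0.0035, 0.0155, 0.0083], [-0.487, 0.075, 0], -1], [[0.0027, 0.0161, 0.0079], [-0.493, 0.083, 0], -1], [[0.0027, 0.0164, 0.0073], [-0.493, 0.083, 0], -1], [[0.0028, 0.0166, 0.0067], [-0.493, 0.083, 0], -1], [[0.0028, 0.0169, 0.0061], [-0.493, 0.083, 0], -1], [[0, 0, 0], [0, 0, 0], -1], [[0, 0, 0], [0, 0, 0], -1]])

```text
t: 17.3
eef_pos: [0.574, 0.1207, 0.1985]
orientation: [[-0.986, 0.142, -0.083], [0.165, 0.853, -0.495], [0.001, -0.502, -0.865]]
ft_force: [-1.4, -1.4, 7.2]
opening: 0.237
```

```bash
python3 tip.py 45 55 5 .5806 .1612 .0752; python3 -c "
from h import *
shot('side','side10');crop('side10',200,100,290,180,8,'c19')
shot('top','top10');crop('top10',140,140,260,230,6,'c20')"
```

```text
lip now [0.58008662 0.16158222 0.07525275] pitch 45.131151935461276 roll 0.03646543303681012 yaw 80.54464129639874 [-1.35029858 -1.43868533  7.24820509] [ 0.46  0.49  1.58 -0.42  1.42 -0.81] 17.3
[0.0044, 0.0145, 0.0049] [-0.462, 0.068, -0.002]
[0.0029, 0.0172, 0.0049] [-0.493, 0.083, -0.0]
[0.0029, 0.0174, 0.0043] [-0.493, 0.083, 0.0]
[0.0029, 0.0175, 0.0037] [-0.493, 0.083, -0.0]
[0.003, 0.0176, 0.003] [-0.493, 0.083, -0.0]
```

View pics/c19.png

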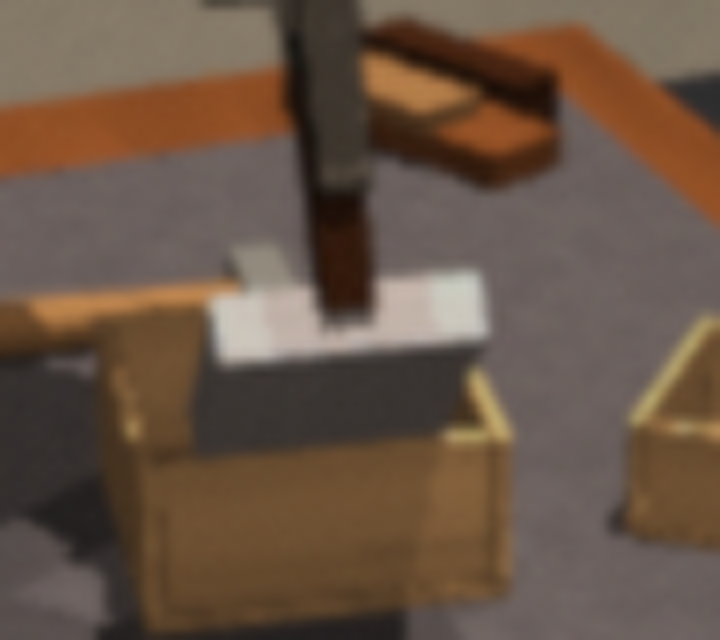

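View pics/c20.png

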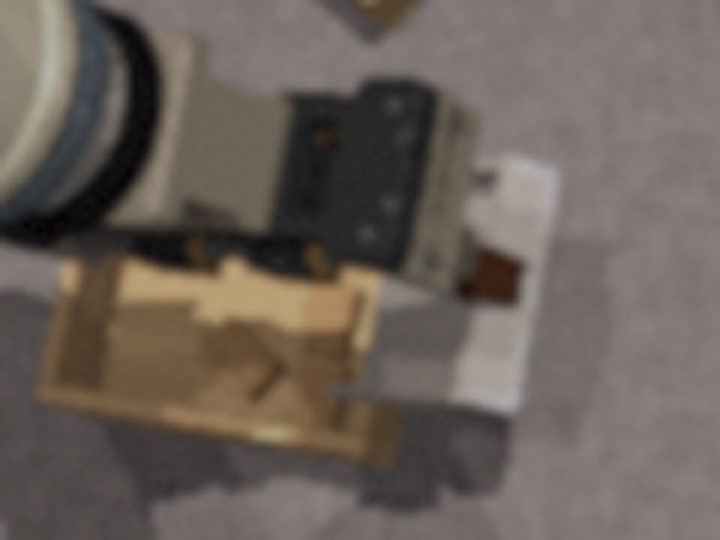

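>>> step_arm(rows=[[[0.0035, 0.0155, 0.0057], [-0.465, 0.075, 0], -1], [[0.0029, 0.0172, 0.0052], [-0.493, 0.083, 0], -1], [[0.0029, 0.0174, 0.0046], [-0.493, 0.083, 0], -1], [[0.0029, 0.0175, 0.004], [-0.493, 0.083, 0], -1], [[0.003, 0.0176, 0.003], [-0.493, 0.083, 0], -1], [[0, 0, 0], [0, 0, 0], -1], [[0, 0, 0], [0, 0, 0], -1], [[0, 0, 0], [0, 0, 0], -1]])

```text
t: 18.2
eef_pos: [0.5778, 0.1421, 0.2039]
orientation: [[-0.986, 0.127, -0.106], [0.165, 0.755, -0.634], [0.0, -0.643, -0.766]]
ft_force: [-0.8, -1.9, 5.3]
opening: 0.234
```

```bash
python3 tip.py 55 57 1 .5806 .1612 .0752; python3 -c "
from h import *
shot('side','side11')
shot('top','top11');crop('top11',140,120,270,230,6,'c22')"
```

```text
lip now [0.58032279 0.1614013  0.07536304] pitch 55.03473152549347 roll 0.0009272955274394835 yaw 80.48376770166824 [-0.78560859 -1.88705465  5.28537602] [ 0.54  0.58  1.49 -0.51  1.57 -0.73] 18.2
[0.004, 0.0166, 0.0017] [-0.485, 0.081, 0.004]
```

View pics/c22.png

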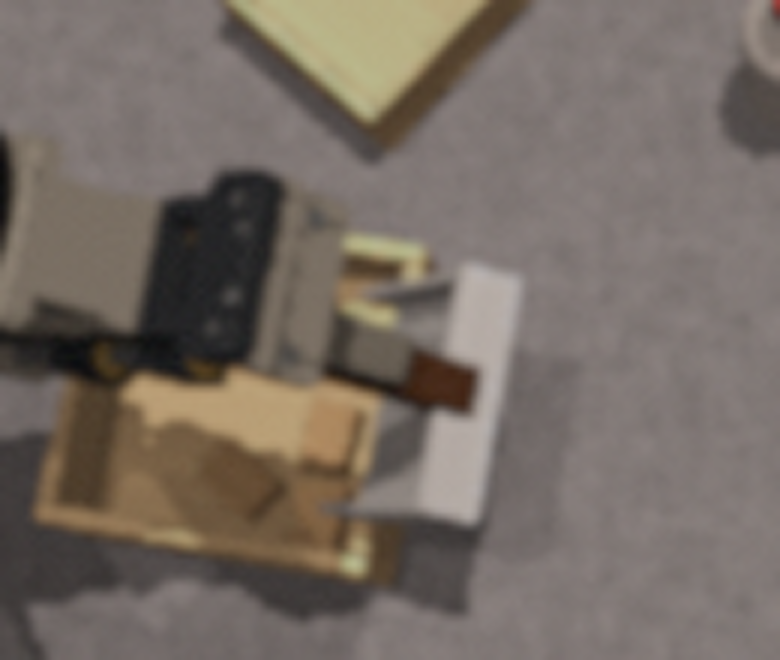

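View pics/side11.png

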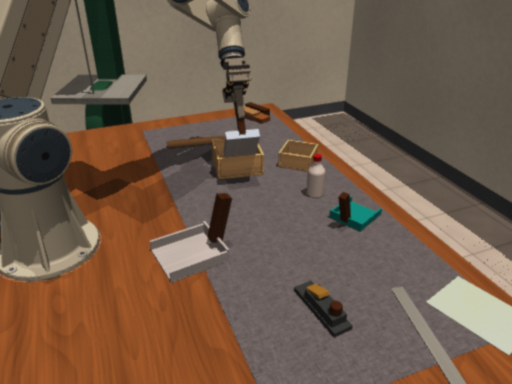

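>>> step_arm(rows=[[[0, 0, 0.02], [0, 0, 0], -1], [[0, 0, 0.04], [0, 0, 0], -1], [[0, 0, 0.06], [0, 0, 0], -1], [[0, 0, 0.06], [0, 0, 0], -1], [[0, 0, 0.04], [0, 0, 0], -1], [[0, 0, 0.02], [0, 0, 0], -1], [[0, 0, 0], [0, 0, 0], -1]])

```text
t: 19.0
eef_pos: [0.5783, 0.1416, 0.2648]
orientation: [[-0.986, 0.129, -0.105], [0.166, 0.759, -0.63], [-0.001, -0.639, -0.769]]
ft_force: [0.2, -0.4, -1.5]
opening: 0.238
```

Run:
```python
from plan import *
l=rim(-.05);l[2]=.09
p,R=lip_pose(l,0);print(l,p);go(p,R,N=24)
shot('top','top12');crop('top12',140,120,270,230,6,'c23')
```

```text
[0.57056905 0.1043143  0.09      ] [ 0.5520314  -0.01070351  0.1477    ]
total units shift [-0.105 -0.609 -0.469] turn [13.49  -2.248  0.024] per row of 24 [-0.0044 -0.0254 -0.0195] [ 0.5621 -0.0936  0.001 ]
```

View pics/c23.png

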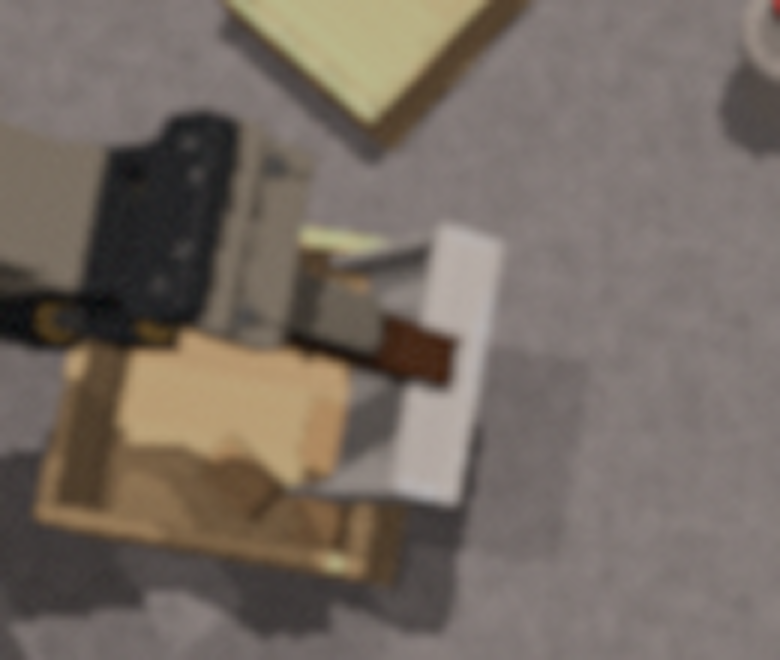

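>>> step_arm(rows=[[[-0.0044, -0.0254, 0], [0.3, -0.05, 0], -1], [[-0.0044, -0.0254, 0], [0.5621, -0.0936, 0.001], -1], [[-0.0044, -0.0254, 0], [0.5621, -0.0936, 0.001], -1], [[-0.0044, -0.0254, 0], [0.5621, -0.0936, 0.001], -1], [[-0.0044, -0.0254, 0], [0.5621, -0.0936, 0.001], -1], [[-0.0044, -0.0254, 0], [0.5621, -0.0936, 0.001], -1], [[-0.0044, -0.0254, 0], [0.5621, -0.0936, 0.001], -1], [[-0.0044, -0.0254, 0], [0.5621, -0.0936, 0.001], -1], [[-0.0044, -0.0254, 0], [0.5621, -0.0936, 0.001], -1], [[-0.0044, -0.0254, 0], [0.5621, -0.0936, 0.001], -1], [[-0.0044, -0.0254, 0], [0.5621, -0.0936, 0.001], -1], [[-0.0044, -0.0254, 0], [0.5621, -0.0936, 0.001], -1], [[-0.0044, -0.0254, 0], [0.5621, -0.0936, 0.001], -1], [[-0.0044, -0.0254, 0], [0.5621, -0.0936, 0.001], -1], [[-0.0044, -0.0254, 0], [0.5621, -0.0936, 0.001], -1], [[-0.0044, -0.0254, 0], [0.5621, -0.0936, 0.001], -1], [[-0.0044, -0.0254, 0], [0.5621, -0.0936, 0.001], -1], [[-0.0044, -0.0254, 0], [0.5621, -0.0936, 0.001], -1], [[0, 0, 0], [0, 0, 0], -1]])

```text
t: 20.95
eef_pos: [0.5576, 0.0254, 0.2638]
orientation: [[-0.986, 0.167, 0.0], [0.167, 0.986, 0.004], [0.001, 0.004, -1.0]]
ft_force: [-0.3, -0.3, -2.3]
opening: 0.24
```

Run:
```python
from plan import *
l=rim(-.05);l[2]=.09
p,R=lip_pose(l,0);go(p,R,N=10)
shot('top','top13');crop('top13',140,120,270,230,6,'c24')
```

```text
total units shift [-0.022 -0.145 -0.465] turn [ 3.639 -0.619  0.023] per row of 10 [-0.0022 -0.0145 -0.0465] [ 0.3639 -0.0619  0.0023]
```

View pics/c24.png

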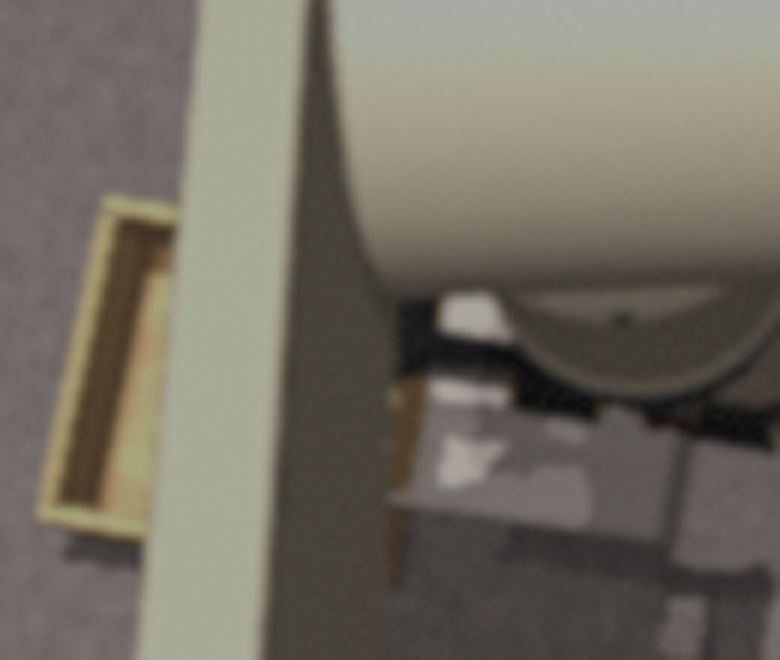

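>>> step_arm(rows=[[[-0.004, -0.025, 0], [0.36, -0.062, 0.002], -1], [[-0.004, -0.025, -0.01], [0.36, -0.062, 0.002], -1], [[-0.004, -0.025, -0.03], [0.36, -0.062, 0.002], -1], [[-0.004, -0.025, -0.05], [0.36, -0.062, 0.002], -1], [[-0.004, -0.025, -0.05], [0.36, -0.062, 0.002], -1], [[-0.003, -0.025, -0.06], [0.36, -0.062, 0.002], -1], [[-0.003, -0.02, -0.06], [0.36, -0.062, 0.002], -1], [[0, -0.02, -0.06], [0.36, -0.062, 0.002], -1], [[0, -0.01, -0.06], [0.36, -0.062, 0.002], -1], [[0, -0.005, -0.05], [0.36, -0.062, 0.002], -1], [[0, 0, -0.035], [0.04, 0, 0], -1], [[0, 0, 0], [0, 0, 0], -1], [[0, 0, 0], [0, 0, 0], -1]])

```text
t: 22.3
eef_pos: [0.5519, -0.0237, 0.1478]
orientation: [[-0.987, 0.157, 0.042], [0.163, 0.953, 0.254], [-0.0, 0.258, -0.966]]
ft_force: [0.6, 0.8, -0.7]
opening: 0.236
```

Run:
```python
from plan import *
s=ctrl.state();Rt=s['orientation']@Rt_tool.T;print(Rt,s['eef_pos']-Rt@TT,s['ft_force'])
shot('top','top14');shot('side','side14');crop('top14',140,120,310,230,4.7,'c25');crop('side14',200,90,310,200,6,'c26')
```

```text
[[ 1.62566692e-01 -9.86697553e-01 -9.80838984e-05]
 [ 9.86696673e-01  1.62566412e-01  1.35539328e-03]
 [-1.32141809e-03 -3.17120858e-04  9.99999077e-01]] [0.56124216 0.03701895 0.08998501] [ 0.59576874  0.81734186 -0.68195226]
```

View pics/c25.png

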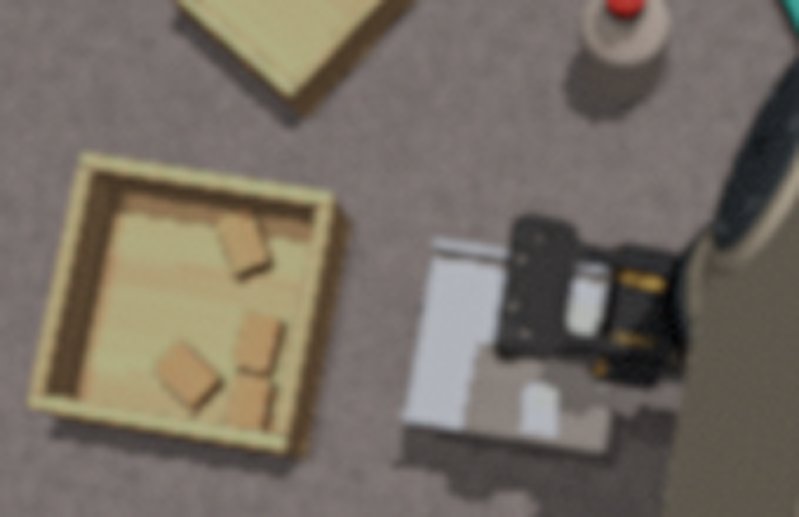

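View pics/c26.png

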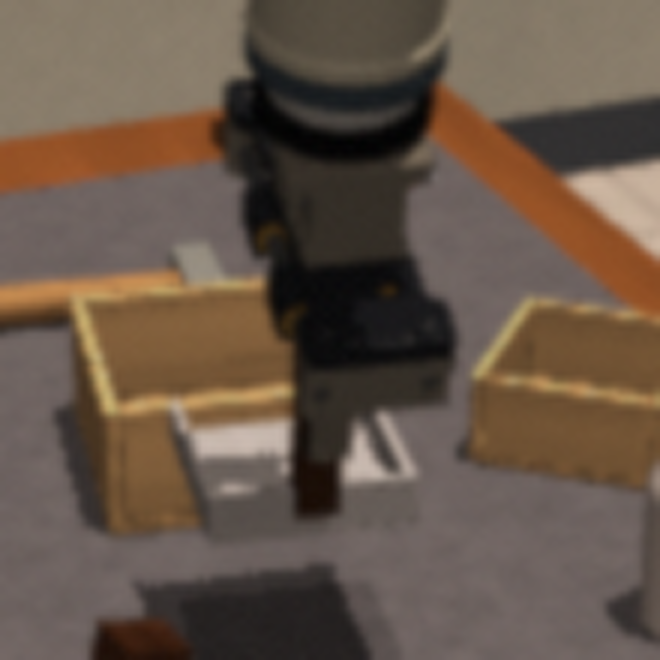

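>>> step_arm(rows=[[[0, 0, -0.03], [0, 0, 0], -1], [[0, 0, -0.05], [0, 0, 0], -1], [[0, 0, -0.06], [0, 0, 0], -1], [[0, 0, -0.06], [0, 0, 0], -1], [[0, 0, -0.05], [0, 0, 0], -1], [[0, 0, -0.04], [0, 0, 0], -1], [[0, 0, -0.03], [0, 0, 0], -1], [[0, 0, -0.02], [0, 0, 0], -1], [[0, 0, -0.005], [0, 0, 0], -1], [[0, 0, 0], [0, 0, 0], -1]])

```text
t: 23.4
eef_pos: [0.5519, -0.024, 0.0614]
orientation: [[-0.987, 0.157, 0.043], [0.163, 0.953, 0.255], [-0.001, 0.258, -0.966]]
ft_force: [0.3, -0.4, -1.4]
opening: 0.236
```

>>> step_arm(rows=[[[0, 0, -0.005], [0, 0, 0], -1], [[0, 0, 0], [0, 0, 0], -1]])

```text
t: 23.6
eef_pos: [0.5519, -0.0241, 0.0603]
orientation: [[-0.987, 0.157, 0.043], [0.163, 0.953, 0.255], [-0.001, 0.258, -0.966]]
ft_force: [1.0, -0.8, -2.4]
opening: 0.238
```

>>> step_arm(rows=[[[0, 0, -0.004], [0, 0, 0], -1], [[0, 0, 0], [0, 0, 0], -1]])

```text
t: 23.8
eef_pos: [0.5518, -0.024, 0.0591]
orientation: [[-0.987, 0.157, 0.043], [0.163, 0.953, 0.255], [-0.001, 0.258, -0.966]]
ft_force: [-0.2, -0.6, -1.9]
opening: 0.234
```

>>> step_arm(rows=[[[0, 0, -0.004], [0, 0, 0], -1], [[0, 0, 0], [0, 0, 0], -1]])

```text
t: 24.0
eef_pos: [0.5517, -0.024, 0.058]
orientation: [[-0.987, 0.157, 0.042], [0.163, 0.953, 0.255], [-0.0, 0.258, -0.966]]
ft_force: [-0.1, 0.3, -1.6]
opening: 0.235
```

>>> step_arm(rows=[[[0, 0, -0.002], [0, 0, 0], -1], [[0, 0, 0], [0, 0, 0], -1]])

```text
t: 24.2
eef_pos: [0.5517, -0.024, 0.0577]
orientation: [[-0.987, 0.157, 0.042], [0.163, 0.953, 0.255], [-0.0, 0.258, -0.966]]
ft_force: [-1.4, -0.3, 2.0]
opening: 0.234
```

>>> step_arm(rows=[[[0, 0, -0.002], [0, 0, 0], -1], [[0, 0, 0], [0, 0, 0], -1]])

```text
t: 24.4
eef_pos: [0.5517, -0.0241, 0.0577]
orientation: [[-0.987, 0.157, 0.043], [0.163, 0.953, 0.255], [-0.0, 0.259, -0.966]]
ft_force: [-4.0, -1.3, 8.4]
opening: 0.239
```

>>> step_arm(rows=[[[0, 0, 0.002], [0, 0, 0], -0.4], [[0, 0, 0], [0, 0, 0], -0.2], [[0, 0, 0], [0, 0, 0], 0], [[0, 0, 0], [0, 0, 0], 0.2], [[0, 0, 0], [0, 0, 0], 0.3], [[0, 0, 0], [0, 0, 0], 0.3], [[0, 0, 0], [0, 0, 0], 0.3]])

```text
t: 25.1
eef_pos: [0.5517, -0.024, 0.0575]
orientation: [[-0.987, 0.158, 0.042], [0.163, 0.953, 0.255], [-0.0, 0.258, -0.966]]
ft_force: [-0.2, 0.3, 0.4]
opening: 0.652
```

>>> step_arm(rows=[[[-0.0017, -0.01, 0.039], [0, 0, 0], 0.3], [[-0.0034, -0.02, 0.077], [0, 0, 0], 0.3], [[-0.0042, -0.0255, 0.0966], [0, 0, 0], 0.3], [[-0.0042, -0.0255, 0.0966], [0, 0, 0], 0.3], [[-0.0042, -0.0255, 0.0966], [0, 0, 0], 0.3], [[-0.0042, -0.0255, 0.0966], [0, 0, 0], 0.3], [[0, -0.05, 0.08], [0, 0, 0], 0.3], [[0, -0.1, 0.06], [0, 0, 0], 0.3], [[0, -0.1, 0.0], [0, 0, 0], 0.3], [[0, -0.1, 0.0], [0, 0, 0], 0.3], [[0, -0.1, 0.0], [0, 0, 0], 0.3], [[0, -0.1, 0.0], [0, 0, 0], 0.3], [[0, -0.05, 0.0], [0, 0, 0], 0.3], [[0, 0, 0], [0, 0, 0], 0.3]])

```text
t: 26.5
eef_pos: [0.5462, -0.2083, 0.2185]
orientation: [[-0.986, 0.159, 0.043], [0.165, 0.953, 0.254], [-0.001, 0.258, -0.966]]
ft_force: [-0.0, 1.0, -0.0]
opening: 0.647
```

Run:
```python
from plan import *
s=ctrl.state();print(s['t'],s['ft_force'],s['joint_vel'].round(3))
shot('top','top15');shot('side','side15');crop('side15',200,100,310,200,6,'c27')
```

```text
26.5 [-0.04627934  1.00036427 -0.01955079] [ 0.032 -0.012  0.024  0.017 -0.002  0.017]
```

View pics/top15.png

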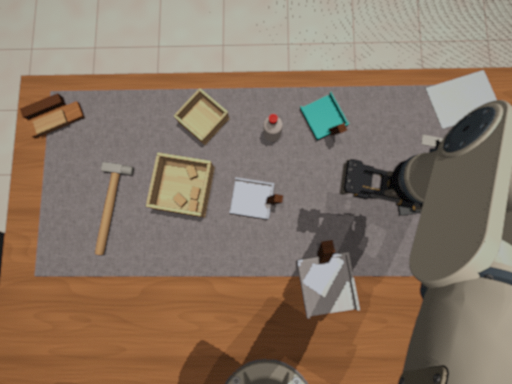

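View pics/c27.png

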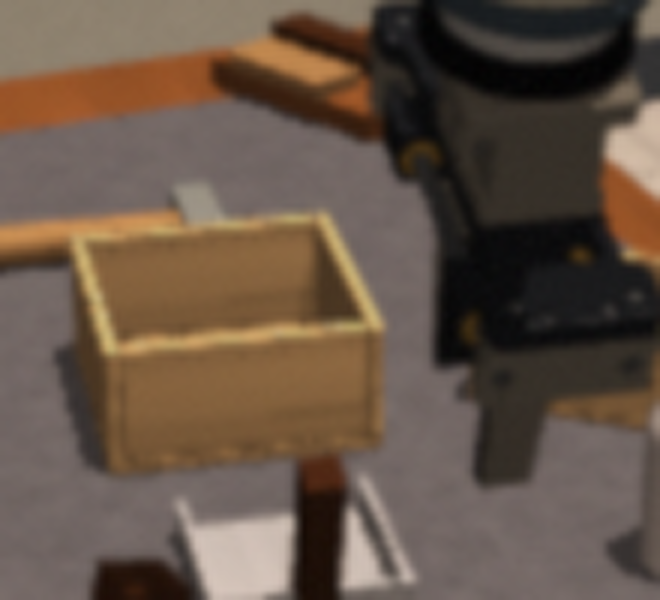

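The top view shows the tray flat and empty at (252,198), the blocks inside the box at (180,185), and the glue, plane and hammer where they were.

```bash
python3 -c "
from h import *
a=cv2.imread('pics/top0.png')[145:225,140:215].astype(int);b=cv2.imread('pics/top15.png')[145:225,140:215].astype(int)
d=abs(a-b).sum(2);print((d>60).sum(),np.argwhere(d>60).min(0),np.argwhere(d>60).max(0))
print(job_done())"
```

```text
170 [20 40] [66 60]
the job is handed in; nothing more can be done
None
```

The job is done and handed in at about 26.5 s. The four blocks are in the larger box, and the empty tray sits flat on the bench about 60–70 mm from it, released.

**What I did:**
- I gripped the small silver tray by its handle and carried it level.
- I set its lip on the box's near rim, stopping at a reaction of about 3–4 N. I then tipped it about the lip to 55° until everything had slid in.
- I lifted the tray off, levelled it, set it on the bench and backed the gripper away.

**Last checks:**
- **Blocks:** an overhead picture taken just before the set-down shows all four inside the box. In the last overhead picture the tray is empty.
- **Box:** comparing the first and last overhead pictures, the only changes in the box area are where the blocks now lie, so it did not visibly move.
- **Bystanders:** the hammer and glue bottle look unmoved in the last pictures. The arm hid the plane in the last overhead view. It looked in place in the last full side view, at the end of the tipping, and I did not check it again after that.

**What disagreed:**
- **Lip placement:** the tray's position in the pictures differed by about 3 mm from the calculated one, so I pushed the lip that much further in. It then sat about 3 mm too far over the wall and lost contact at 15° of tip. I drew it back 3–4 mm and re-seated it.
- **Contact force:** re-seating briefly raised the force on the rim to about 12 N. I eased off, and it stayed around 7–10 N for the rest of the tip.

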